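Make up a slab kit and a decorating kit for the pottery class

ROBOT

A 6-joint arm with a two-finger parallel gripper is mounted at the origin on the work surface. World frame = base frame: x ahead of the robot, y to its left, z up, the work surface at z = 0. Lengths are in m, angles in degrees, forces in N, time in s.
With the tool pointing down it reaches from about 0.4 to 0.825 m from the base axis. Payload 7 kg.
Tool frame: the origin (TCP) lies at the centre of the arm's flange, where the gripper is bolted on; the fingertips stand 178 mm ahead of it and the grasp point (between the pads) lies 159 mm ahead of it (tip_reach is the distance from the TCP to the fingertips, in m); z points along the fingers, y is the line along which they close (so a half turn about z gives the same grasp; the last joint's range is limited). The gripper opens to 88 mm and grips with 3 to 60 N. Pads are 19 mm wide; open, the fingers measure 130 mm over their backs; the gripper's body (78 mm by 193 mm) begins 47 mm behind the grasp point.
Start: joints at [83.6, 20.546, 0.682, 0, -70.136, -16.507], TCP at [0.263, 0.622, 0.405] pointing down, gripper open.
Joint ranges: [-176.03, 176.03], [-82.01, 121.73], [-58.28, 71.71], [-173.87, 95.51], [-174.79, -0.11], [-173.66, 173.66]. Speed limits (degrees/s): [136.94, 136.94, 172.46, 180, 180, 180].

INTERFACE

Orientations are given as [roll, pitch, yaw] about the fixed x, y, z axes, in that order (R = Rz(yaw) Ry(pitch) Rx(roll)).
In Python, from plant import * gives the robot as it stands.
- The arm moves only by the shell command python3 -m handwheel 'ROWS'. ROWS is JSON, a list of rows, each a list of 7 numbers: the opening, from -1 (shut) to 1 (fully open), then the shift along the tool's x, y, z as a fraction of full scale, then the turn, a rotation vector about the tool's x, y, z as a fraction of full scale. A call has 1 to 5 rows; each row shifts and turns the commanded pose from where the row before left it, along the tool's axes as they then stand; what a row does not reach is not made up. Full scale, the value 1, is 0.025 m for a shift and 6 degrees for a turn. A row lasts 1/8 s, in which the tool goes at most 62.5 mm and 10.7 degrees, less where a joint would pass 70% of its speed; a pose out of reach is approached as far as the arm can. A call with a number of a shift or a turn outside -1 to 1 is refused whole. A call with a gripper value outside its range is refused whole. The fingers move at their own pace and stop on an object; the grip force is fixed at half the most. Time passes only in rows, so rows that do not move let the fingers close. It gives the time, the measured TCP pose, the force, the opening and the grip force at its end, in the units of the state.
- get_obs(): the state, without advancing time (a new reading comes with each control period).
- snapshot(name): name is "side" or "top" or "wrist"; returns a dict with "color" (384x512x3 uint8, red, green, blue), "fx", "fy", "cx", "cy" (pixels), "R" (3x3) and "t" (3): a world point X has camera coordinates R X + t; the wrist camera has in their place "tool_from_camera" (4x4, takes a point from camera to tool coordinates, whose origin is the TCP and whose axes are the flange's). Camera axes: x right, y down, z forward; pixel columns grow to the right and rows downward; lengths in m; the calibration is good to about 2 mm. The wrist camera is an equidistant fisheye: a pixel r from the principal point sees the ray r / f radians off the axis. A picture is of the moment at which its call begins: read the wrist's pose just before it. There is no depth.
- close_job(): hands the job in; it is judged then, once.
The state is a dict: "clock": time; "joint_pos": joint angles; "qvel": joint speeds; "tau": joint torques, N m; "tool_pos": TCP position; "orientation": TCP orientation; "force": force on the tool from outside, world axes, zero at the start; "moment": the same for the moment, N m; "opening": finger opening in m; "gripper_force": force on a finger pad.
Only numpy, scipy, OpenCV 4.12 (cv2) and the standard library are available. Lean on these libraries where they do the work, as an engineer would, in place of code of your own. Each camera call takes 0.05 s, during which the arm holds its last target. There are 200 camera calls.

TASK

Make up two kits for the pottery class. In the tray with two compartments put the wooden guide strip, lying flat lengthwise in the long compartment, and the small steel cutter standing in the square one; in the tray with three compartments stand the small jar in the middle, with the wooden stamp in one end compartment and the handleless clay cup in the other, all upright on the tray floor. Leave the large cutter, the large jar and the mug where they stand.

Things in the scene. Friction and masses are not known exactly. Their poses are not given: they have to be found in the camera images.
- tray_two: Shallow open wooden tray, fixed, split by one cross wall into TWO compartments. Outside 90 mm (its x) by 240 mm (its y), floor 5 mm thick, walls 5 mm thick with their tops 16 mm above the table. Origin: centre of its underside, on the table; z up. The long compartment is 80 x 140 mm inside, centred at y = -45 mm; the square one is 80 x 85 mm inside, centred at y = +72.5 mm.
- tray_three: Shallow open wooden tray of the same outside size (90 mm in its x, 240 mm in its y), fixed, split by two cross walls into THREE equal compartments. Floor 5 mm thick, walls 5 mm thick with their tops 16 mm above the table. Origin: centre of its underside, on the table; z up. Each compartment is about 80 mm in x by 73 mm in y inside; their centres are at y = -78.5, 0 and +78.5 mm.
- strip_mid (a point): Centre of the guide strip: a loose plain wooden batten lying flat, 110 mm long (x), 24 mm wide (y), 18 mm high (z); 25 to 50 g.
- cutter_small_mid (a point): Centre of the small cutter: a loose bright steel ring, open at both ends, outside diameter 58 mm, wall 2.5 mm, 45 mm high, standing upright (z is its axis); 40 to 85 g.
- jar_small_mid (a point): Centre of the small jar: a loose closed round jar with a white cap, 46 mm in diameter, 55 mm high in all, standing upright (z up); 75 to 155 g.
- stamp_mid (a point): Centre of the stamp, half-way up: a loose wooden clay stamp, 60 mm high in all, with a square foot 42 x 42 x 16 mm (sides along its x and y) and above it a round upright handle 26 mm in diameter, up to the top; z up; 50 to 100 g.
- cup_mid (a point): Centre of the cup: a loose plain unglazed clay cup without a handle, straight sided, 48 mm in diameter, 50 mm high, open at the top, wall 4 mm, standing upright (z up); 60 to 130 g.
- cutter_large_mid (a point): Centre of the large cutter, which stays: a loose bright steel ring like the small one but 76 mm in diameter, 45 mm high.
- jar_large_mid (a point): Centre of the large jar, which stays: a loose closed jar like the small one but 60 mm in diameter, 85 mm high.
- mug_mid (a point): Centre of the mug, which stays: a loose white mug, 76 mm in diameter, 85 mm high, with a handle that reaches about 35 mm out from its side along its y axis (away from the robot).
There are look-alikes about, which are no part of the job. There is more than one size of the part that bears strip_mid; the job needs the smaller.

How it is judged (in metres and radians):
At the end, for the whole second after the job is handed in: Strip flat, within 23 deg of lengthwise, in the long compartment; small cutter in the square one; small jar in the middle of the other tray, stamp and cup in its ends, either way round; each resting on the floor (4 mm), upright within 7 deg, still. Large cutter, large jar, mug moved under 20 mm (x of strip_mid in the frame of tray_two between -0.03 and 0.03 m and y of strip_mid in the frame of tray_two between -0.063 and -0.027 m and z of strip_mid in the frame of tray_two between 0.01 and 0.018 m and angle between each of strip_mid, cutter_small_mid, jar_small_mid's own z axis and vertical below 0.12 rad and angle between the x axis of strip_mid and the y axis of tray_two, either way round below 0.4 rad and x of cutter_small_mid in the frame of tray_two between -0.015 and 0.015 m and y of cutter_small_mid in the frame of tray_two between 0.0565 and 0.0885 m and z of cutter_small_mid in the frame of tray_two between 0.0235 and 0.0315 m and x of jar_small_mid in the frame of tray_three between -0.02 and 0.02 m and y of jar_small_mid in the frame of tray_three between -0.016 and 0.016 m and z of jar_small_mid in the frame of tray_three between 0.0285 and 0.0365 m and ((x of stamp_mid in the frame of tray_three between -0.022 and 0.022 m and y of stamp_mid in the frame of tray_three between 0.0595 and 0.0975 m and z of stamp_mid in the frame of tray_three between 0.031 and 0.039 m and angle between each of stamp_mid, cup_mid's own z axis and vertical below 0.12 rad and x of cup_mid in the frame of tray_three between -0.02 and 0.02 m and y of cup_mid in the frame of tray_three between -0.0945 and -0.0625 m and z of cup_mid in the frame of tray_three between 0.026 and 0.034 m) or (x of stamp_mid in the frame of tray_three between -0.022 and 0.022 m and y of stamp_mid in the frame of tray_three between -0.0975 and -0.0595 m and z of stamp_mid in the frame of tray_three between 0.031 and 0.039 m and angle between each of stamp_mid, cup_mid's own z axis and vertical below 0.12 rad and x of cup_mid in the frame of tray_three between -0.02 and 0.02 m and y of cup_mid in the frame of tray_three between 0.0625 and 0.0945 m and z of cup_mid in the frame of tray_three between 0.026 and 0.034 m)) and linear speed of each of strip, cutter_small, jar_small, stamp, cup below 0.02 m/s and angular speed of each of strip, cutter_small, jar_small, stamp, cup below 0.3 rad/s); the robot touches nothing.
It fails at once if the large cutter is moved more than 20 mm or tipped (distance of cutter_large_mid from where it was at the start of the episode above 0.02 m or angle between cutter_large_mid's own z axis and vertical above 0.4 rad).
It fails at once if the large jar is moved more than 20 mm or tipped (distance of jar_large_mid from where it was at the start of the episode above 0.02 m or angle between jar_large_mid's own z axis and vertical above 0.4 rad).
It fails at once if the mug is moved more than 20 mm or tipped (distance of mug_mid from where it was at the start of the episode above 0.02 m or angle between mug_mid's own z axis and vertical above 0.4 rad).
It also fails if it takes over 112 s, if anything falls off the work surface, if the arm or the gripper's body presses on something with over 40 N, if the wrist force passes 120 N, or if a joint passes its speed limit or range.

## Working session

There is one attempt and no reset: what is moved stays moved. The work goes in short steps, Python scripts to look and compute and a shell command to move; the robot and the scene stay as the last step left them, time stands still between calls to the robot, and variables do not carry over. Pictures are saved under pics/ and viewed, at most 14 in all, crops included, and the job is handed in when it is done.

```bash
mkdir -p pics; ls; python3 - <<'E'
from plant import *
import cv2,json
o=get_obs(); print(o)
for n in ("top","side","wrist"):
    s=snapshot(n); cv2.imwrite(f"pics/{n}0.png",s["color"][:,:,::-1])
    print(n,{k:(v.tolist() if hasattr(v,'tolist') else v) for k,v in s.items() if k!='color'})
E
```

```text
pics
{'clock': 0.0, 'joint_pos': array([ 8.35990737e+01,  2.05911436e+01,  6.33432436e-01, -2.00942238e-02,
       -7.01355277e+01, -1.65062659e+01]), 'qvel': array([ 0.04558334, -0.02059486,  0.06037696, -0.02044678,  0.05572099,
        0.0622277 ]), 'tau': array([-2.26786622e-03, -5.82717025e+01,  2.93043870e+01,  6.99736655e+00,
        6.81309117e-03, -1.51407144e-04]), 'tool_pos': array([0.26266858, 0.62158224, 0.40372322]), 'orientation': array([ 1.79905236e+02, -8.38226715e-03, -2.29140285e+01]), 'force': array([0.06870316, 0.13232742, 0.24459767]), 'moment': array([-0.01517458,  0.00395728,  0.00544292]), 'gripper_force': 0.0, 'opening': 0.08803142332230984}
top {'fx': 361.5178500817264, 'fy': 361.5178500817264, 'cx': 257.26495753315396, 'cy': 194.61203002575664, 'R': [[0.015320057084950165, -0.9998228757432867, -0.010932199748383865], [-0.9835103640876085, -0.013097839041712175, -0.18037685645530413], [0.18020171914599997, 0.013515315492510576, -0.9835368201872081]], 't': [-0.007598491104450914, 0.43188950585445973, 1.018263935185062]}
side {'fx': 437.0282251312394, 'fy': 437.0282251312394, 'cx': 261.3524261228744, 'cy': 190.9265680105247, 'R': [[0.9955643827416116, -0.09399496949107707, 0.004062699433282626], [-0.0656423612544647, -0.7249011722807768, -0.6857181424134072], [0.06739911145743728, 0.6824098740026604, -0.727855839873818]], 't': [-0.4313018375101087, 0.06232124543015618, 1.1458867994820139]}
wrist {'fx': 297.3186396354542, 'fy': 297.3186396354542, 'cx': 250.34778869886728, 'cy': 190.76980319409145, 'tool_from_camera': [[0.0007057819797075403, -0.9644166266189438, -0.26438621781918564, 0.07073103235119096], [0.9999995162184111, 0.0004995227646027842, 0.0008473723802759628, -0.0008976522102928097], [-0.0006851530780279371, -0.26438668797415726, 0.9644165126061016, 0.020301228841601904], [0.0, 0.0, 0.0, 1.0]]}
```

View pics/top0.png

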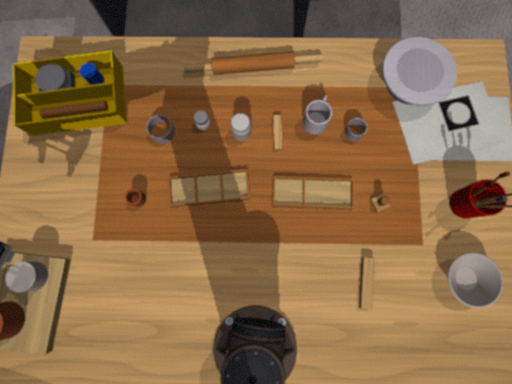

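View pics/side0.png

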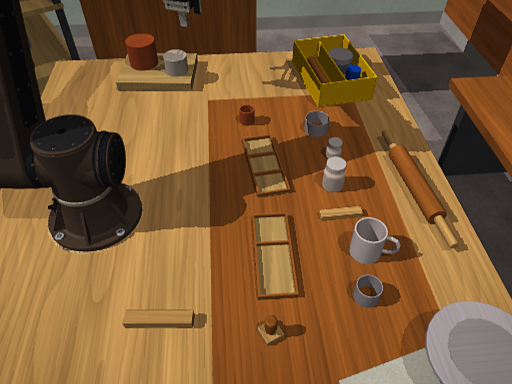

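The top view shows tray_three at (209,188), tray_two at (313,192) with its square part on the left, and the cup at (135,198). The rings are at (160,128) and (356,129), the jars at (202,120) and (241,126), the mug at (317,116), the strips at (277,131) and (367,283), and the stamp at (381,203). The side view agrees. I'll zoom in to pick out points.

```bash
cat > h.py <<'E'
import numpy as np,cv2,json
from plant import *
from scipy.spatial.transform import Rotation as Ro
def T(o): return Ro.from_euler('xyz',o["orientation"],degrees=True).as_matrix(),np.array(o["tool_pos"])
def rays(s,px,o=None):
    "origin and unit rays (world) for pixels"
    px=np.atleast_2d(px).astype(float); d=np.c_[(px[:,0]-s["cx"])/s["fx"],(px[:,1]-s["cy"])/s["fy"]]
    if "R" in s: v=np.c_[d,np.ones(len(d))]; R=np.array(s["R"]); return -R.T@np.array(s["t"]), v@R
    r=np.linalg.norm(d,axis=1)[:,None]; v=np.c_[d*np.sinc(r/np.pi),np.cos(r)] if False else np.c_[d/np.maximum(r,1e-9)*np.sin(r),np.cos(r)]
    M=np.array(s["tool_from_camera"]); R,p=T(o)
    return R@M[:3,3]+p, v@M[:3,:3].T@R.T
def onz(s,px,z,o=None):
    c,v=rays(s,px,o); return c+v*((z-c[2])/v[:,2])[:,None]
E
python3 - <<'E'
from h import *
a=cv2.imread("pics/top0.png"); cv2.imwrite("pics/topc.png",cv2.resize(a[90:220,110:410],None,fx=2.6,fy=2.6,interpolation=cv2.INTER_CUBIC))
a=cv2.imread("pics/side0.png"); cv2.imwrite("pics/sidec.png",cv2.resize(a[95:345,220:420],None,fx=2.4,fy=2.4,interpolation=cv2.INTER_CUBIC))
s=snapshot("top")
for n,p,z in [("t3",(209,188),.01),("t2",(313,192),.01),("cup",(135,198),.025),("ringL",(160,128),.022),("ringR",(356,129),.022),("jarS",(202,120),.03),("jarL",(241,126),.04),("strip",(277,131),.018),("mug",(317,116),.04),("stamp",(381,203),.02)]:
    print(n,onz(s,p,z).round(3))
E
```

```text
t3 [[0.456 0.145 0.01 ]]
t2 [[ 0.448 -0.168  0.01 ]]
cup [[0.419 0.362 0.025]]
ringL [[0.64  0.302 0.022]]
ringR [[ 0.644 -0.301  0.022]]
jarS [[0.664 0.172 0.03 ]]
jarL [[0.642 0.051 0.04 ]]
strip [[ 0.636 -0.059  0.018]]
mug [[ 0.677 -0.179  0.04 ]]
stamp [[ 0.415 -0.367  0.02 ]]
```

View pics/topc.png

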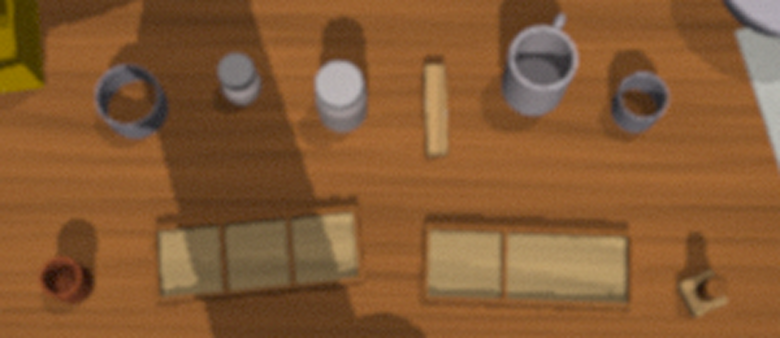

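View pics/sidec.png

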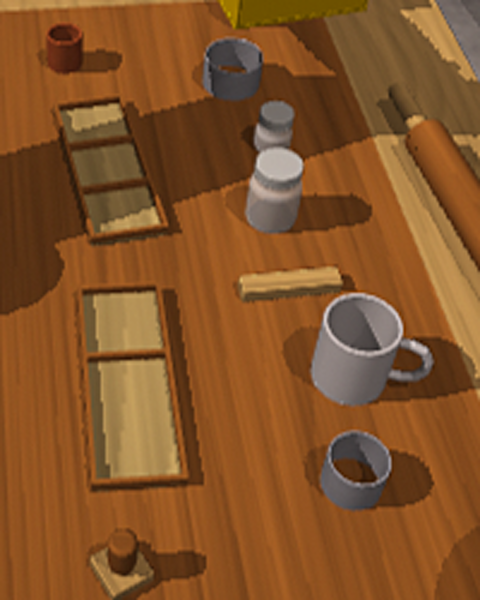

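Picks from the crops, as top-crop and side-crop pixels:

| Point | Top crop | Side crop |
|---|---|---|
| Small ring rim | (641,96) | (359,457) |
| Small jar cap | (240,70) | (276,114) |
| Strip | (436,108) | – |
| Cup rim | (64,278) | (65,36) |
| Stamp handle top | (711,288) | (123,538) |

The mug and large jar are about 0.11 m either side of the strip.

```bash
python3 - <<'E'
from h import *
st=snapshot("top"); ss=snapshot("side")
P=[("ringS",(641,96),(359,457),.045),("ringL",(131,98),(233,62),.045),("jarS",(240,70),(276,114),.055),("jarL",(341,83),(279,167),.085),("mug",(542,57),(361,325),.085),
("stripFar",(434,62),(341,272),.018),("stripNear",(437,154),(241,288),.018),("cup",(64,278),(65,36),.05),("stampTop",(711,288),(123,538),.06),
("t3 a",(158,234),(56,104),.016),("t3 b",(356,213),(119,98),.016),("t3 c",(359,277),(166,230),.016),("t3 d",(161,298),(91,238),.016),
("t2 a",(428,230),(81,290),.016),("t2 b",(628,236),(161,288),.016),("t2 c",(628,299),(186,482),.016),("t2 d",(427,298),(93,486),.016)]
for n,a,b,z in P:
    A=onz(st,np.array(a)/2.6+[110,90],z)[0]; B=onz(ss,np.array(b)/2.4+[220,95],z)[0]; print(n,A[:2].round(4),B[:2].round(4))
E
```

```text
ringS [ 0.6415 -0.2964] [ 0.6418 -0.2988]
ringL [0.6325 0.2943] [0.6329 0.2848]
jarS [0.6641 0.1671] [0.6629 0.1672]
jarL [0.6376 0.0481] [0.6362 0.0442]
mug [ 0.6708 -0.1766] [ 0.668  -0.1803]
stripFar [ 0.692  -0.0583] [ 0.692  -0.0564]
stripNear [ 0.5775 -0.0625] [ 0.5793 -0.069 ]
cup [0.4184 0.3543] [0.4211 0.3527]
stampTop [ 0.4151 -0.3612] [ 0.4185 -0.3654]
t3 a [0.4776 0.2609] [0.402  0.2563]
t3 b [0.5056 0.0313] [0.4832 0.261 ]
t3 c [0.43   0.0263] [0.5113 0.0249]
t3 d [0.4025 0.253 ] [0.4258 0.0202]
t2 a [ 0.4864 -0.0526] [ 0.4084 -0.0546]
t2 b [ 0.4822 -0.2835] [ 0.4942 -0.0595]
t2 c [ 0.4086 -0.2812] [ 0.4858 -0.2933]
t2 d [ 0.4066 -0.052 ] [ 0.4001 -0.2896]
```

Both views agree to within 2–5 mm:

| Thing | World position (m) |
|---|---|
| Cup | (.420,.3535) |
| Stamp | (.417,-.363) |
| Small jar | (.6635,.167) |
| Small ring | (.642,-.298) |
| Strip | about (.635,-.062) |
| tray_three | (.455,.142), yaw about 6.6° |
| tray_two | (.446,-.171), yaw about -1° |

I'll turn to yaw -90 (closing along world x) and move over the cup.

```bash
cat >> h.py <<'E'
def need(x,y,z,yaw=None):
    "tool-axis shift (rows of full scale) to bring TCP there, turn about tool z in rows"
    o=get_obs(); R,p=T(o); print("t",o["clock"],"p",p.round(4),"rpy",o["orientation"].round(2),"F",o["force"].round(1),"op",round(o["opening"],4))
    print("shift",(R.T@(np.array([x,y,z])-p)/.025).round(2), "turn",None if yaw is None else round((o["orientation"][2]-yaw)/6,2))
E
python3 -m handwheel '[[1,0,0,0,0,0,1],[1,0,0,0,0,0,1],[1,0,0,0,0,0,1],[1,0,0,0,0,0,1],[1,0,0,0,0,0,1]]'
python3 -m handwheel '[[1,0,0,0,0,0,1],[1,0,0,0,0,0,1],[1,0,0,0,0,0,1],[1,0,0,0,0,0,1],[1,0,0,0,0,0,1]]'
python3 -m handwheel '[[1,0,0,0,0,0,1],[1,0,0,0,0,0,0.18],[1,0.97,-0.57,0,0,0,0],[1,0.97,-0.57,0,0,0,0],[1,0.97,-0.57,0,0,0,0]]'
python3 -m handwheel '[[1,0.97,-0.57,0,0,0,0],[1,0.97,-0.57,0,0,0,0],[1,0.97,-0.57,0,0,0,0],[1,0.97,-0.57,0,0,0,0],[1,0.97,-0.57,0,0,0,0]]'
python3 -m handwheel '[[1,0.97,-0.57,0.5,0,0,0],[1,0.97,-0.57,1,0,0,0],[1,0.97,-0.57,1,0,0,0],[1,0,0,0,0,0,0]]'
python3 - <<'E'
from h import *
need(.42,.3535,.20,-90)
o=get_obs(); s=snapshot("wrist"); cv2.imwrite("pics/w1.png",s["color"][:,:,::-1])
E
```

```text
clock: 0.92
tool_pos: [0.2627, 0.6217, 0.4046]
orientation: [180.0, -0.0, -53.1]
force: [-0.2, -0.1, -1.3]
opening: 0.0876
gripper_force: 0.0
clock: 1.55
tool_pos: [0.2627, 0.6217, 0.4046]
orientation: [180.0, -0.0, -83.1]
force: [0.1, -0.4, -0.3]
opening: 0.0874
gripper_force: 0.0
clock: 2.17
tool_pos: [0.3063, 0.5475, 0.4048]
orientation: [-180.0, 0.0, -89.9]
force: [1.1, 0.8, -0.0]
opening: 0.0876
gripper_force: 0.0
clock: 2.8
tool_pos: [0.3777, 0.426, 0.4048]
orientation: [-180.0, 0.0, -90.0]
force: [0.7, -0.3, 0.4]
opening: 0.0878
gripper_force: 0.0
clock: 3.3
tool_pos: [0.4201, 0.3523, 0.3404]
orientation: [179.9, -0.2, -90.1]
force: [-0.1, -0.2, 0.7]
opening: 0.0877
gripper_force: 0.0
t 3.3 p [0.4201 0.3523 0.3404] rpy [ 1.7987e+02 -1.7000e-01 -9.0130e+01] F [-0.1 -0.2  0.7] op 0.0877
shift [-0.07 -0.01  5.62] turn -0.02
```

View pics/w1.png

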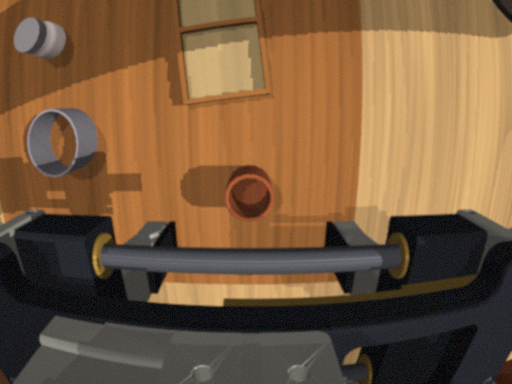

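The wrist view shows the cup with its rim centred near (249,190). The +y end of tray_three has corners at (186,104) and (270,95). The long side of the gripper body runs along the closing axis.

```bash
python3 - <<'E'
from h import *
o=get_obs(); s=snapshot("wrist"); im=s["color"]
hsv=cv2.cvtColor(im,cv2.COLOR_RGB2HSV)
print("rim",onz(s,(249,189),.05,o).round(4),"tray",onz(s,[(186,104),(270,95)],.016,o).round(4).tolist(), "jarS", onz(s,(34,36),.055,o).round(3),"ringL",onz(s,(55,143),.045,o).round(3))
need(.42,.3535,.178+.018,-90)
E
```

```text
rim [[0.4211 0.3556 0.05  ]] tray [[0.486, 0.274, 0.016], [0.3999, 0.2661, 0.016]] jarS [[0.653 0.182 0.055]] ringL [[0.632 0.305 0.045]]
t 3.4 p [0.4201 0.3546 0.3426] rpy [-1.7997e+02  1.0000e-02 -9.0030e+01] F [ 0.1 -0.1  1.1] op 0.0874
shift [0.04 0.01 5.86] turn -0.01
```

```bash

python3 -m handwheel '[[1,0.02,0,1,0,0,0],[1,0,0,1,0,0,0],[1,0,0,1,0,0,0],[1,0,0,1,0,0,0],[1,0,0,1,0,0,0]]'
python3 -m handwheel '[[1,0,0,0.85,0,0,0],[-1,0,0,0,0,0,0],[-1,0,0,0,0,0,0],[-1,0,0,0,0,0,0],[-1,0,0,0,0,0,0]]'
python3 - <<'E'
from h import *
need(.446,.220,.32,-83.4)
E
```

```text
clock: 4.03
tool_pos: [0.4197, 0.3557, 0.2175]
orientation: [-179.9, 0.1, -89.9]
force: [0.9, 0.5, -0.1]
opening: 0.088
gripper_force: 0.0
clock: 4.65
tool_pos: [0.4197, 0.3548, 0.1968]
orientation: [-180.0, 0.1, -90.0]
force: [-0.2, 0.1, -0.3]
opening: 0.053
gripper_force: 0.0
t 4.65 p [0.4197 0.3548 0.1968] rpy [-1.7995e+02  7.0000e-02 -8.9980e+01] F [-0.2  0.1 -0.3] op 0.053
shift [ 5.39 -1.06 -4.94] turn -1.1
```

```bash

python3 -m handwheel '[[-1,0,0,0,0,0,0],[-1,0,0,0,0,0,0],[-1,0,0,-0.7,0,0,0],[-1,0,0,-1,0,0,0],[-1,0.9,-0.2,-0.5,0,0,0]]'
python3 -m handwheel '[[-1,0.9,-0.2,0,0,0,0],[-1,0.9,-0.2,0,0,0,0],[-1,0.9,-0.2,0,0,0,0],[-1,0.9,-0.2,0,0,0,0],[-1,0.9,-0.06,0,0,0,0]]'
python3 -m handwheel '[[-1,0,0,0,0,0,0],[-1,0,0,0,0,0,0]]'
python3 - <<'E'
from h import *
need(.446,.220,.2,-90)
s=snapshot("wrist"); cv2.imwrite("pics/w2.png",s["color"][:,:,::-1])
E
```

```text
clock: 5.28
tool_pos: [0.4248, 0.3327, 0.252]
orientation: [-179.9, 0.1, -89.9]
force: [-0.1, -0.8, -1.4]
opening: 0.0477
gripper_force: 30.0
clock: 5.9
tool_pos: [0.4463, 0.2177, 0.2504]
orientation: [180.0, -0.0, -90.0]
force: [0.8, -0.2, -0.2]
opening: 0.0481
gripper_force: 30.0
clock: 6.15
tool_pos: [0.4463, 0.2193, 0.2509]
orientation: [-180.0, 0.0, -90.0]
force: [-0.8, 0.2, -0.3]
opening: 0.048
gripper_force: 30.0
t 6.15 p [0.4463 0.2193 0.2509] rpy [-1.7999e+02  1.0000e-02 -9.0010e+01] F [-0.8  0.2 -0.3] op 0.048
shift [-0.03  0.01  2.04] turn -0.0
```

View pics/w2.png

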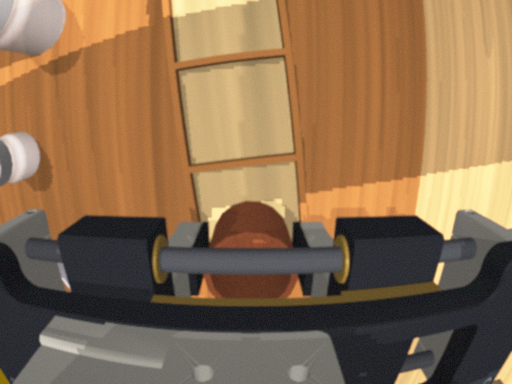

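The wrist view shows the middle compartment's cross walls centred at about (233,59) and (243,161). The cup is held in the gripper.

```bash
python3 - <<'E'
from h import *
o=get_obs(); s=snapshot("wrist")
q=onz(s,[(233,59),(243,161),(181,112),(293,104)],.016,o); print(q.round(4).tolist()); 
c=q[:2].mean(0); d=(q[1]-q[0]); print("centre",c,q[2:].mean(0),"spacing",np.linalg.norm(d),"width",np.linalg.norm(q[2]-q[3]),"yaw",np.degrees(np.arctan2(-d[0],d[1])))
u=d/np.linalg.norm(d); e=c+.0785*u; print("end",e)
E
```

```text
[[0.4586, 0.1112, 0.016], [0.4516, 0.1857, 0.016], [0.4966, 0.149, 0.016], [0.4157, 0.1438, 0.016]]
centre [0.45511769 0.14846522 0.016     ] [0.45617454 0.14637282 0.016     ] spacing 0.07479371815597474 width 0.08109541019634385 yaw 5.384071587665296
end [0.44775191 0.22661888 0.016     ]
```

```bash

python3 -m handwheel '[[-1,-0.2,-0.06,0.8,0,0,0],[-1,0,0,0.7,0,0,0],[-1,0,0,0.4,0,0,0],[-1,0,0,0,0,0,0],[0,0,0,0,0,0,0]]'
python3 -m handwheel '[[0.5,0,0,0,0,0,0],[1,0,0,0,0,0,0],[1,0,0,-0.7,0,0,0],[1,0,0,-1,0,0,0],[1,0,0,-1,0,0,0]]'
python3 - <<'E'
from h import *
need(.6635,.168,.30,-90)
E
```

```text
clock: 6.88
tool_pos: [0.4477, 0.2248, 0.2038]
orientation: [-180.0, 0.0, -90.0]
force: [-0.3, 0.9, -1.4]
opening: 0.0481
gripper_force: 30.0
clock: 7.5
tool_pos: [0.4476, 0.2244, 0.2719]
orientation: [-180.0, 0.0, -90.0]
force: [0.5, 0.4, -0.2]
opening: 0.0866
gripper_force: 0.0
t 7.5 p [0.4476 0.2244 0.2719] rpy [-1.7999e+02  1.0000e-02 -8.9990e+01] F [ 0.5  0.4 -0.2] op 0.0866
shift [ 2.26 -8.64 -1.12] turn 0.0
```

```bash

python3 -m handwheel '[[1,0.25,-0.96,-0.5,0,0,0],[1,0.25,-0.96,-0.5,0,0,0],[1,0.25,-0.96,0,0,0,0],[1,0.25,-0.96,0,0,0,0],[1,0.25,-0.96,0,0,0,0]]'
python3 -m handwheel '[[1,0.25,-0.96,0,0,0,0],[1,0.25,-0.96,0,0,0,0],[1,0.25,-0.96,0,0,0,0],[1,0.25,-0.96,0,0,0,0],[1,0,0,0,0,0,0]]'
python3 - <<'E'
from h import *
need(.6635,.168,.198,-90)
o=get_obs();s=snapshot("wrist"); cv2.imwrite("pics/w3.png",s["color"][:,:,::-1])
E
```

```text
clock: 8.12
tool_pos: [0.5683, 0.193, 0.2962]
orientation: [-180.0, 0.0, -90.0]
force: [-0.1, -0.5, 0.2]
opening: 0.0876
gripper_force: 0.0
clock: 8.75
tool_pos: [0.6647, 0.1677, 0.2955]
orientation: [-180.0, -0.0, -90.1]
force: [-0.4, 0.1, -0.7]
opening: 0.0875
gripper_force: 0.0
t 8.75 p [0.6647 0.1677 0.2955] rpy [-1.800e+02 -1.000e-02 -9.007e+01] F [-0.4  0.1 -0.7] op 0.0875
shift [-0.01  0.05  3.9 ] turn -0.01
```

View pics/w3.png

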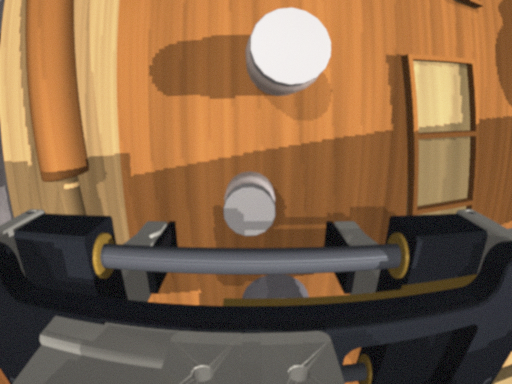

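The small jar's cap is at (249,208) and the large jar's cap at (291,47).

```bash
python3 - <<'E'
from h import *
o=get_obs();s=snapshot("wrist"); print(onz(s,(249,208),.055,o).round(4),onz(s,(291,47),.085,o).round(4))
E
python3 -m handwheel '[[1,0,0,1,0,0,0],[1,0,0,1,0,0,0],[1,0,0,1,0,0,0],[1,0,0,0.88,0,0,0],[-1,0,0,0,0,0,0]]'
python3 -m handwheel '[[-1,0,0,0,0,0,0],[-1,0,0,0,0,0,0],[-1,0,0,0,0,0,0],[-1,0,0,0,0,0,0],[-1,0,0,0,0,0,0]]'
python3 - <<'E'
from h import *
need(.4555,.145,.25,-90)
E
```

```text
[[0.6646 0.1719 0.055 ]] [[0.6378 0.0553 0.085 ]]
clock: 9.48
tool_pos: [0.6623, 0.1683, 0.1975]
orientation: [179.8, -0.1, -90.0]
force: [-0.3, -0.5, -0.4]
opening: 0.082
gripper_force: 0.0
clock: 10.1
tool_pos: [0.6639, 0.1684, 0.1996]
orientation: [-179.9, 0.0, -90.0]
force: [0.3, -0.1, 3.8]
opening: 0.0434
gripper_force: 30.0
t 10.1 p [0.6639 0.1684 0.1996] rpy [-1.7994e+02  2.0000e-02 -8.9980e+01] F [ 0.3 -0.1  3.8] op 0.0434
shift [ 0.93  8.33 -2.03] turn 0.0
```

```bash

python3 -m handwheel '[[-1,0,0,-0.6,0,0,0],[-1,0,0,-1,0,0,0],[-1,0.1,0.9,-0.5,0,0,0],[-1,0.1,0.92,0,0,0,0],[-1,0.1,0.92,0,0,0,0]]'
python3 -m handwheel '[[-1,0.1,0.92,0,0,0,0],[-1,0.1,0.92,0,0,0,0],[-1,0.1,0.92,0,0,0,0],[-1,0.1,0.92,0,0,0,0],[-1,0.1,0.92,0,0,0,0]]'
python3 -m handwheel '[[-1,0.1,0.92,0,0,0,0],[-1,0,0,0,0,0,0]]'
python3 - <<'E'
from h import *
need(.4555,.145,.2048,-90)
o=get_obs();s=snapshot("wrist"); cv2.imwrite("pics/w4.png",s["color"][:,:,::-1])
E
```

```text
clock: 10.72
tool_pos: [0.5943, 0.1606, 0.2523]
orientation: [-180.0, 0.0, -90.0]
force: [0.0, 0.5, -1.2]
opening: 0.0433
gripper_force: 30.0
clock: 11.35
tool_pos: [0.4793, 0.1481, 0.2521]
orientation: [-180.0, 0.0, -90.0]
force: [-0.9, 1.1, -1.1]
opening: 0.0434
gripper_force: 30.0
clock: 11.6
tool_pos: [0.4558, 0.1454, 0.2521]
orientation: [180.0, 0.0, -90.0]
force: [0.7, -0.2, -0.9]
opening: 0.0434
gripper_force: 30.0
t 11.6 p [0.4558 0.1454 0.2521] rpy [ 1.7999e+02  1.0000e-02 -8.9960e+01] F [ 0.7 -0.2 -0.9] op 0.0434
shift [0.01 0.01 1.89] turn 0.01
```

View pics/w4.png

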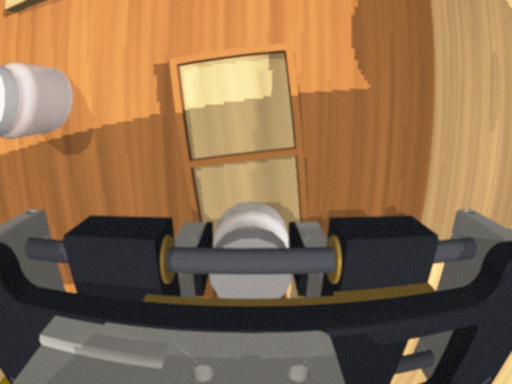

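The jar is held upright. The -y end wall is at about (232,57) and the cross wall at (244,158).

```bash
python3 - <<'E'
from h import *
o=get_obs();s=snapshot("wrist"); q=onz(s,[(232,57),(244,158),(180,112),(295,105)],.016,o); print(q.round(4).tolist(),"end comp",q[:2].mean(0),q[2:].mean(0))
E
python3 -m handwheel '[[-1,0,0,0.8,0,0,0],[-1,0,0,0.7,0,0,0],[-1,0,0,0.4,0,0,0],[-1,0,0,0,0,0,0],[0,0,0,0,0,0,0]]'
python3 -m handwheel '[[0.5,0,0,0,0,0,0],[1,0,0,0,0,0,0],[1,0,0,-0.7,0,0,0],[1,0,0,-1,0,0,0],[1,0,0,-1,0,0,0]]'
python3 - <<'E'
from h import *
need(.417,-.363,.28,-90)
E
```

```text
[[0.4703, 0.0358, 0.016], [0.4617, 0.11, 0.016], [0.5085, 0.0753, 0.016], [0.4249, 0.0707, 0.016]] end comp [0.46595864 0.07288367 0.016     ] [0.46668153 0.07298235 0.016     ]
clock: 12.32
tool_pos: [0.4575, 0.146, 0.204]
orientation: [-180.0, 0.0, -90.0]
force: [0.2, -0.7, -0.8]
opening: 0.0441
gripper_force: 30.0
clock: 12.95
tool_pos: [0.4571, 0.1458, 0.2723]
orientation: [-180.0, 0.0, -90.0]
force: [0.1, -0.4, 0.2]
opening: 0.0861
gripper_force: 0.0
t 12.95 p [0.4571 0.1458 0.2723] rpy [-179.99    0.    -89.98] F [ 0.1 -0.4  0.2] op 0.0861
shift [20.35  1.61 -0.31] turn 0.0
```

```bash

python3 -m handwheel '[[1,1,0.08,0,0,0,0],[1,1,0.08,0,0,0,0],[1,1,0.08,0,0,0,0],[1,1,0.08,0,0,0,0],[1,1,0.08,0,0,0,0]]'
python3 -m handwheel '[[1,1,0.08,0,0,0,0],[1,1,0.08,0,0,0,0],[1,1,0.08,0,0,0,0],[1,1,0.08,0,0,0,0],[1,1,0.08,0,0,0,0]]'
python3 -m handwheel '[[1,1,0.08,0,0,0,0],[1,1,0.08,0,0,0,0],[1,1,0.08,0,0,0,0],[1,1,0.08,0,0,0,0],[1,1,0.08,0,0,0,0]]'
python3 -m handwheel '[[1,1,0.08,0,0,0,0],[1,1,0.08,0,0,0,0],[1,1,0.08,0,0,0,0],[1,1,0.08,0,0,0,0],[1,1,0.08,0,0,0,0]]'
python3 -m handwheel '[[1,0.35,0,0,0,0,0],[1,0,0,0,0,0,0]]'
python3 - <<'E'
from h import *
need(.417,-.363,.198,-90)
o=get_obs();s=snapshot("wrist"); cv2.imwrite("pics/w5.png",s["color"][:,:,::-1])
E
```

```text
clock: 13.58
tool_pos: [0.447, 0.02, 0.2717]
orientation: [-180.0, 0.0, -90.0]
force: [0.7, -0.2, 1.0]
opening: 0.0877
gripper_force: 0.0
clock: 14.2
tool_pos: [0.4371, -0.105, 0.2717]
orientation: [-180.0, 0.0, -90.0]
force: [0.7, 0.2, -0.1]
opening: 0.0875
gripper_force: 0.0
clock: 14.82
tool_pos: [0.4271, -0.23, 0.2717]
orientation: [-180.0, -0.0, -90.0]
force: [0.4, -0.1, -0.5]
opening: 0.0872
gripper_force: 0.0
clock: 15.45
tool_pos: [0.4171, -0.3551, 0.2716]
orientation: [-180.0, -0.0, -90.0]
force: [0.6, -0.7, 0.5]
opening: 0.0878
gripper_force: 0.0
clock: 15.7
tool_pos: [0.4171, -0.3631, 0.2713]
orientation: [180.0, 0.0, -90.0]
force: [-0.2, -0.2, -1.3]
opening: 0.0875
gripper_force: 0.0
t 15.7 p [ 0.4171 -0.3631  0.2713] rpy [ 1.7999e+02  1.0000e-02 -9.0040e+01] F [-0.2 -0.2 -1.3] op 0.0875
shift [-0.    0.    2.93] turn -0.01
```

View pics/w5.png

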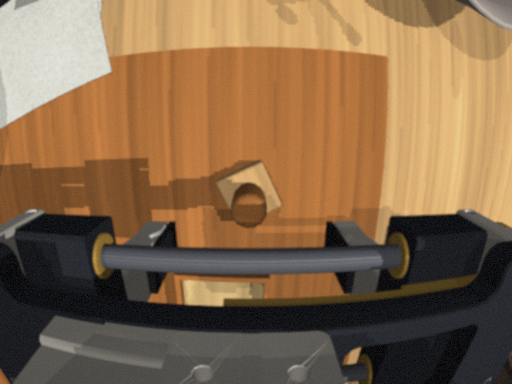

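The stamp's handle top is at (249,207) and its foot is turned by about 25°, which still fits the compartment.

```bash
python3 - <<'E'
from h import *
o=get_obs();s=snapshot("wrist"); print(onz(s,(249,207),.06,o).round(4))
E
python3 -m handwheel '[[1,-0.05,0,1,0,0,0],[1,0,0,1,0,0,0],[1,0,0,0.9,0,0,0],[-1,0,0,0,0,0,0],[-1,0,0,0,0,0,0]]'
python3 -m handwheel '[[-1,0,0,0,0,0,0],[-1,0,0,0,0,0,0],[-1,0,0,0,0,0,0],[-1,0,0,0,0,0,0],[-1,0,0,0,0,0,0]]'
python3 -m handwheel '[[-1,0,0,0,0,0,0],[-1,0,0,0,0,0,0]]'
python3 - <<'E'
from h import *
need(.466,.0715,.26,-90)
E
```

```text
[[ 0.4179 -0.3692  0.06  ]]
clock: 16.42
tool_pos: [0.4177, -0.3615, 0.1998]
orientation: [-180.0, -0.0, -89.9]
force: [-0.0, 0.5, 0.3]
opening: 0.073
gripper_force: 0.0
clock: 17.05
tool_pos: [0.4173, -0.3618, 0.199]
orientation: [-180.0, -0.0, -90.0]
force: [-0.1, 0.3, 0.9]
opening: 0.0251
gripper_force: 30.0
clock: 17.3
tool_pos: [0.4173, -0.3618, 0.199]
orientation: [-180.0, -0.0, -90.0]
force: [0.0, -0.2, 0.9]
opening: 0.0254
gripper_force: 30.0
t 17.3 p [ 0.4173 -0.3618  0.199 ] rpy [-1.800e+02 -1.000e-02 -8.998e+01] F [ 0.  -0.2  0.9] op 0.0254
shift [-17.33  -1.96  -2.44] turn 0.0
```

```bash

python3 -m handwheel '[[-1,0,0,-0.6,0,0,0],[-1,0,0,-1,0,0,0],[-1,-0.97,-0.11,-0.8,0,0,0],[-1,-0.97,-0.11,0,0,0,0],[-1,-0.97,-0.11,0,0,0,0]]'
python3 -m handwheel '[[-1,-0.97,-0.11,0,0,0,0],[-1,-0.97,-0.11,0,0,0,0],[-1,-0.97,-0.11,0,0,0,0],[-1,-0.97,-0.11,0,0,0,0],[-1,-0.97,-0.11,0,0,0,0]]'
python3 -m handwheel '[[-1,-0.97,-0.11,0,0,0,0],[-1,-0.97,-0.11,0,0,0,0],[-1,-0.97,-0.11,0,0,0,0],[-1,-0.97,-0.11,0,0,0,0],[-1,-0.97,-0.11,0,0,0,0]]'
python3 -m handwheel '[[-1,-0.97,-0.11,0,0,0,0],[-1,-0.97,-0.11,0,0,0,0],[-1,-0.97,-0.11,0,0,0,0],[-1,-0.97,-0.11,0,0,0,0],[-1,-0.97,-0.11,0,0,0,0]]'
python3 -m handwheel '[[-1,0,0,0,0,0,0],[-1,0,0,0,0,0,0]]'
python3 - <<'E'
from h import *
need(.466,.0745,.2055,-90)
E
```

```text
clock: 17.92
tool_pos: [0.4255, -0.2883, 0.2602]
orientation: [-179.9, -0.0, -90.0]
force: [-0.5, 0.2, -0.0]
opening: 0.0252
gripper_force: 30.0
clock: 18.55
tool_pos: [0.4392, -0.1669, 0.2598]
orientation: [-180.0, -0.0, -90.0]
force: [0.3, -0.1, -1.7]
opening: 0.0255
gripper_force: 30.0
clock: 19.18
tool_pos: [0.4529, -0.0457, 0.2598]
orientation: [-180.0, 0.0, -90.0]
force: [-0.5, -0.5, -1.3]
opening: 0.025
gripper_force: 30.0
clock: 19.8
tool_pos: [0.4666, 0.0756, 0.2599]
orientation: [-180.0, 0.0, -90.0]
force: [0.1, 0.3, -0.1]
opening: 0.0252
gripper_force: 30.0
clock: 20.05
tool_pos: [0.4664, 0.0746, 0.2593]
orientation: [-180.0, 0.0, -90.0]
force: [-0.7, -0.6, -1.1]
opening: 0.0251
gripper_force: 30.0
t 20.05 p [0.4664 0.0746 0.2593] rpy [-1.800e+02  1.000e-02 -8.997e+01] F [-0.7 -0.6 -1.1] op 0.0251
shift [0.   0.02 2.15] turn 0.0
```

```bash

python3 -m handwheel '[[-1,0,0,0.8,0,0,0],[-1,0,0,0.8,0,0,0],[-1,0,0,0.55,0,0,0],[-1,0,0,0,0,0,0],[0,0,0,0,0,0,0]]'
python3 -m handwheel '[[0.5,0,0,0,0,0,0],[1,0,0,0,0,0,0],[1,0,0,-0.7,0,0,0],[1,0,0,-1,0,0,0],[1,0,0,-1,0,0,0]]'
python3 - <<'E'
from h import *
need(.642,-.298,.28,-90)
E
```

```text
clock: 20.68
tool_pos: [0.4668, 0.0747, 0.2056]
orientation: [-180.0, 0.0, -90.0]
force: [-0.4, 0.1, -0.2]
opening: 0.0307
gripper_force: 0.0
clock: 21.3
tool_pos: [0.4665, 0.0748, 0.2735]
orientation: [180.0, -0.0, -90.0]
force: [-0.3, 0.9, 0.2]
opening: 0.08
gripper_force: 0.0
t 21.3 p [0.4665 0.0748 0.2735] rpy [179.99  -0.   -89.98] F [-0.3  0.9  0.2] op 0.08
shift [14.91 -7.01 -0.26] turn 0.0
```

```bash

python3 -m handwheel '[[1,1,0,0,0,0,0],[1,1,0,0,0,0,0],[1,1,0,0,0,0,0],[1,1,0,0,0,0,0],[1,1,0,0,0,0,0]]'
python3 -m handwheel '[[1,1,0,0,0,0,0],[1,1,0,0,0,0,0],[1,1,0,0,0,0,0],[1,1,-0.7,0,0,0,0],[1,1,-0.9,0,0,0,0]]'
python3 -m handwheel '[[1,1,-0.9,0,0,0,0],[1,1,-0.9,0,0,0,0],[1,1,-0.9,0,0,0,0],[1,1,-0.9,0,0,0,0],[1,0.9,-0.9,0,0,0,0]]'
python3 -m handwheel '[[1,0,-0.9,0,0,0,0],[1,0,0,0,0,0,0]]'
python3 - <<'E'
from h import *
need(.642,-.298,.198,-90)
o=get_obs();s=snapshot("wrist"); cv2.imwrite("pics/w6.png",s["color"][:,:,::-1])
E
```

```text
clock: 21.92
tool_pos: [0.4666, -0.051, 0.273]
orientation: [-180.0, 0.0, -90.0]
force: [-0.0, -0.6, 0.2]
opening: 0.0882
gripper_force: 0.0
clock: 22.55
tool_pos: [0.5069, -0.176, 0.2731]
orientation: [-180.0, 0.0, -90.0]
force: [0.9, 0.4, 0.9]
opening: 0.0873
gripper_force: 0.0
clock: 23.18
tool_pos: [0.6198, -0.2986, 0.2727]
orientation: [180.0, 0.0, -90.0]
force: [0.7, 0.8, 0.7]
opening: 0.0875
gripper_force: 0.0
clock: 23.42
tool_pos: [0.6427, -0.2979, 0.272]
orientation: [180.0, -0.0, -90.0]
force: [0.1, -0.2, 0.1]
opening: 0.0873
gripper_force: 0.0
t 23.425 p [ 0.6427 -0.2979  0.272 ] rpy [179.98  -0.   -89.99] F [ 0.1 -0.2  0.1] op 0.0873
shift [0.   0.03 2.96] turn 0.0
```

View pics/w6.png

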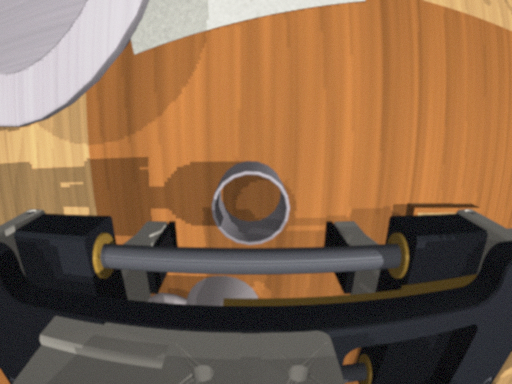

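The small ring's rim is centred at (251,206), between the fingers.

```bash
python3 - <<'E'
from h import *
o=get_obs();s=snapshot("wrist"); q=onz(s,[(251,206),(213,206),(289,206)],.045,o); print(q.round(4).tolist())
E
python3 -m handwheel '[[1,0,0,1,0,0,0],[1,0,0,1,0,0,0],[1,0,0,1,0,0,0],[-1,0,0,0,0,0,0],[-1,0,0,0,0,0,0]]'
python3 -m handwheel '[[-1,0,0,0,0,0,0],[-1,0,0,0,0,0,0],[-1,0,0,0,0,0,0],[-1,0,0,0,0,0,0]]'
python3 - <<'E'
from h import *
need(.4475,-.0955,.25,-90)
E
```

```text
[[0.6411, -0.2996, 0.045], [0.669, -0.2995, 0.045], [0.6131, -0.2996, 0.045]]
clock: 24.15
tool_pos: [0.6419, -0.2977, 0.1989]
orientation: [-179.9, -0.0, -90.0]
force: [-0.4, 0.4, -0.5]
opening: 0.0729
gripper_force: 0.0
clock: 24.65
tool_pos: [0.6421, -0.2977, 0.1991]
orientation: [-179.9, -0.0, -90.0]
force: [-2.1, 0.5, 6.2]
opening: 0.0578
gripper_force: 30.0
t 24.65 p [ 0.6421 -0.2977  0.1991] rpy [-1.799e+02 -3.000e-02 -8.997e+01] F [-2.1  0.5  6.2] op 0.0578
shift [-8.09  7.78 -2.05] turn 0.01
```

```bash

python3 -m handwheel '[[-1,0,0,-0.6,0,0,0],[-1,0,0,-1,0,0,0],[-1,0,0.9,-0.6,0,0,0],[-1,0,0.98,0,0,0,0],[-1,0,0.98,0,0,0,0]]'
python3 -m handwheel '[[-1,0,0.98,0,0,0,0],[-1,-1,0.98,0,0,0,0],[-1,-1,0.98,0,0,0,0],[-1,-1,0.98,0,0,0,0],[-1,-1,0.98,0,0,0,0]]'
python3 -m handwheel '[[-1,-1,0,0,0,0,0],[-1,-1,0,0,0,0,0],[-1,-1,0,0,0,0,0],[-1,-1,0,0,0,0,0],[-1,0,0,0,0,0,0]]'
python3 - <<'E'
from h import *
need(.4475,-.0955,.206,-90)
o=get_obs();s=snapshot("wrist"); cv2.imwrite("pics/w7.png",s["color"][:,:,::-1])
E
```

```text
clock: 25.28
tool_pos: [0.5695, -0.2977, 0.2538]
orientation: [-179.9, -0.0, -90.0]
force: [-0.4, 0.1, -0.7]
opening: 0.058
gripper_force: 30.0
clock: 25.9
tool_pos: [0.447, -0.1971, 0.2535]
orientation: [-179.9, -0.0, -90.0]
force: [0.4, 0.1, -0.7]
opening: 0.0581
gripper_force: 30.0
clock: 26.52
tool_pos: [0.4479, -0.0966, 0.2536]
orientation: [-179.9, 0.0, -89.9]
force: [0.8, 0.7, -0.2]
opening: 0.0582
gripper_force: 30.0
t 26.525 p [ 0.4479 -0.0966  0.2536] rpy [-1.7992e+02  2.0000e-02 -8.9860e+01] F [ 0.8  0.7 -0.2] op 0.0582
shift [-0.04  0.02  1.9 ] turn 0.02
```

View pics/w7.png

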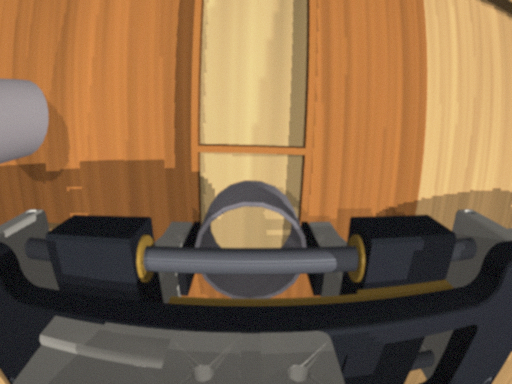

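The cross wall is at (252,150) and the side walls' outer edges are at about columns 192 and 313.

```bash
python3 - <<'E'
from h import *
o=get_obs();s=snapshot("wrist"); q=onz(s,[(252,150),(192,140),(314,140)],.016,o); print(q.round(4).tolist(),"square centre",q[0]+[0,.045,0],"long centre",q[0]-[0,.0725,0])
E
```

```text
[[0.4469, -0.139, 0.016], [0.4913, -0.1467, 0.016], [0.401, -0.1471, 0.016]] square centre [ 0.44689061 -0.09395978  0.016     ] long centre [ 0.44689061 -0.21145978  0.016     ]
```

```bash

python3 -m handwheel '[[-1,-0.1,0.04,0.7,0,0,0],[-1,0,0,0.7,0,0,0],[-1,0,0,0.45,0,0,0],[-1,0,0,0,0,0,0],[0.5,0,0,0,0,0,0]]'
python3 -m handwheel '[[0.8,0,0,0,0,0,0],[1,0,0,0,0,0,0],[1,0,0,-0.7,0,0,0],[1,0,0,-1,0,0,0],[1,0,0,-1,0,0,0]]'
python3 - <<'E'
from h import *
need(.592,-.064,.28,3.5)
for n in ("top","side"):
    a=snapshot(n)["color"][:,:,::-1]
    cv2.imwrite(f"pics/{n}1.png",a)
E
```

```text
clock: 27.25
tool_pos: [0.447, -0.0954, 0.2068]
orientation: [-180.0, -0.0, -90.0]
force: [1.0, -0.3, 0.3]
opening: 0.063
gripper_force: 0.0
clock: 27.88
tool_pos: [0.4466, -0.0952, 0.2748]
orientation: [-180.0, -0.0, -90.0]
force: [0.4, -0.5, -0.5]
opening: 0.0874
gripper_force: 0.0
t 27.875 p [ 0.4466 -0.0952  0.2748] rpy [-180.     -0.    -89.98] F [ 0.4 -0.5 -0.5] op 0.0874
shift [-1.24 -5.82 -0.21] turn -15.58
```

```bash

python3 -m handwheel '[[0.4,0,0,0,0,0,-1],[0.4,0,0,0,0,0,-1],[0.4,0,0,0,0,0,-1],[0.4,0,0,0,0,0,-1],[0.4,0,0,0,0,0,-1]]'
python3 -m handwheel '[[0.4,0,0,0,0,0,-1],[0.4,0,0,0,0,0,-1],[0.4,0,0,0,0,0,-1],[0.4,0,0,0,0,0,-1],[0.4,0,0,0,0,0,-1]]'
python3 -m handwheel '[[0.4,0,0,0,0,0,-1],[0.4,0,0,0,0,0,-1],[0.4,0,0,0,0,0,-1],[0.4,0,0,0,0,0,-1],[0.4,0,0,0,0,0,-1]]'
python3 -m handwheel '[[0.4,0.8,-0.4,-0.3,0,0,-0.5],[0.4,0.8,-0.4,-0.3,0,0,0],[0.4,0.8,-0.4,-0.3,0,0,0],[0.4,0,0,0,0,0,0],[0.4,0,0,0,0,0,0]]' | tail -6
python3 - <<'E'
from h import *
need(.505,-.064,.30,3)
o=get_obs();s=snapshot("wrist"); cv2.imwrite("pics/w8.png",s["color"][:,:,::-1])
E
```

```text
clock: 28.6
tool_pos: [0.4465, -0.0952, 0.2736]
orientation: [180.0, 0.0, -59.8]
force: [-0.4, 1.2, -0.2]
opening: 0.0615
gripper_force: 0.0
clock: 29.22
tool_pos: [0.4465, -0.0952, 0.2736]
orientation: [180.0, 0.0, -29.8]
force: [0.0, 0.9, -0.4]
opening: 0.0613
gripper_force: 0.0
clock: 29.85
tool_pos: [0.4465, -0.0952, 0.2736]
orientation: [-180.0, 0.0, 0.2]
force: [0.2, 0.9, -0.5]
opening: 0.0614
gripper_force: 0.0
clock: 30.48
tool_pos: [0.5049, -0.0633, 0.2958]
orientation: [-180.0, 0.1, 3.0]
force: [-0.3, -0.2, 0.2]
opening: 0.0611
gripper_force: 0.0
t 30.475 p [ 0.5049 -0.0633  0.2958] rpy [-1.80e+02  7.00e-02  3.01e+00] F [-0.3 -0.2  0.2] op 0.0611
shift [ 0.    0.03 -0.17] turn 0.0
```

View pics/w8.png

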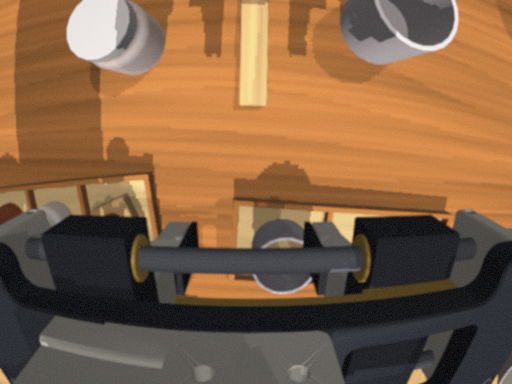

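The strip's near end is at (254,105) and its axis runs up through (256,15). The large jar and mug stand either side, and the strip's near end is clear.

```bash
python3 - <<'E'
from h import *
o=get_obs();s=snapshot("wrist"); q=onz(s,[(254,104),(255,15)],.018,o); d=q[1]-q[0]; print(q.round(4).tolist(),np.degrees(np.arctan2(d[1],d[0])), "jar",onz(s,[(98,32),(125,73)],.085,o).round(3).tolist(),"mug",onz(s,(398,40),.085,o).round(3).tolist())
E
python3 -m handwheel '[[0.4,0,0,0,0,1,0],[0.4,0,0,0,0,1,0],[0.4,0,0,0,0,1,0],[0.4,0,0,0,0,1,0],[0.4,0,0,0,0,1,0]]' |tail -6
python3 - <<'E'
from h import *
need(.505,-.0635,.24,3)
need(.505,-.0635,.164,3)
E
```

```text
[[0.5818, -0.0616, 0.018], [0.6619, -0.0582, 0.018]] 2.4068807556696177 jar [[0.632, 0.05, 0.085], [0.6, 0.026, 0.085]] mug [[0.636, -0.157, 0.085]]
clock: 31.2
tool_pos: [0.513, -0.0772, 0.3062]
orientation: [178.4, -27.7, 2.9]
force: [1.7, -3.5, 1.9]
opening: 0.0613
gripper_force: 0.0
t 31.2 p [ 0.513  -0.0772  0.3062] rpy [178.41 -27.66   2.88] F [ 1.7 -3.5  1.9] op 0.0613
shift [-1.49 -0.63  2.2 ] turn -0.02
t 31.2 p [ 0.513  -0.0772  0.3062] rpy [178.41 -27.66   2.88] F [ 1.7 -3.5  1.9] op 0.0613
shift [-2.9  -0.7   4.89] turn -0.02
```

```bash

python3 -m handwheel '[[0.4,0,0,0,0,0,0],[0.4,0,0,0,0,0,0]]'
python3 - <<'E'
from h import *
print(get_obs()["joint_pos"].round(1))
need(.505,-.0635,.24,3)
E
```

```text
clock: 31.45
tool_pos: [0.5134, -0.0789, 0.3062]
orientation: [178.4, -27.5, 2.7]
force: [-0.4, -1.0, 1.3]
opening: 0.0614
gripper_force: 0.0
[ 11.4   3.9 -50.6  33.8 -10.2  48.8]
t 31.45 p [ 0.5134 -0.0789  0.3062] rpy [178.38 -27.51   2.66] F [-0.4 -1.   1.3] op 0.0614
shift [-1.49 -0.69  2.19] turn -0.06
```

The 30° tilt takes the arm close to its wrist singularity. I'll undo it and instead push the strip out toward the robot from its far end, with the fingers closed and the tool vertical.

```bash

python3 -m handwheel '[[0,0,0,0,0,-1,0],[-1,0,0,0,0,-1,0],[-1,0,0,0,0,-1,0],[-1,0,0,0,0,-1,0],[-1,0,0,0,0,-0.6,0]]' | tail -6
python3 -m handwheel '[[-1,0,0,0,0,0,0],[-1,0,0,0,0,0,0]]'
python3 - <<'E'
from h import *
print(get_obs()["joint_pos"].round(1)); need(.505,-.06,.31,-90)
E
```

```text
clock: 32.08
tool_pos: [0.5154, -0.079, 0.3069]
orientation: [178.4, -0.9, 1.9]
force: [-0.3, -0.1, -1.0]
opening: 0.0168
gripper_force: 0.0
clock: 32.33
tool_pos: [0.5149, -0.0802, 0.3069]
orientation: [178.2, -1.1, 1.8]
force: [-0.7, 0.5, -0.2]
opening: 0.0014
gripper_force: 0.0
[ 13.5  10.7 -27.9   2.5 -50.6  76.7]
t 32.325 p [ 0.5149 -0.0802  0.3069] rpy [178.22  -1.1    1.85] F [-0.7  0.5 -0.2] op 0.0014
shift [-0.37 -0.82 -0.16] turn 15.31
```

```bash
cat >> h.py <<'E'
def level():
    o=get_obs(); R,_=T(o); D=Ro.from_euler('xyz',[180,0,o["orientation"][2]],degrees=True).as_matrix()
    print("level turn rows",(np.degrees(Ro.from_matrix(R.T@D).as_rotvec())/6).round(2))
E
python3 - <<'E'
from h import *
level()
E
python3 -m handwheel '[[-1,0,0,0,0,0,1],[-1,0,0,0,0,0,1],[-1,0,0,0,0,0,1],[-1,0,0,0,0,0,1],[-1,0,0,0,0,0,1]]' | tail -6
python3 -m handwheel '[[-1,0,0,0,0,0,1],[-1,0,0,0,0,0,1],[-1,0,0,0,0,0,1],[-1,0,0,0,0,0,1],[-1,0,0,0,0,0,1]]' | tail -6
python3 -m handwheel '[[-1,0,0,0,0,0,1],[-1,0,0,0,0,0,1],[-1,0,0,0,0,0,1],[-1,0,0,0,0,0,1],[-1,0,0,0,0,0,1]]' | tail -6
python3 -m handwheel '[[-1,0,0,0,0,0,0]]' | tail -6
python3 - <<'E'
from h import *
level(); need(.727,-.059,.31,-90)
E
```

```text
level turn rows [ 0.3  -0.18 -0.  ]
clock: 32.95
tool_pos: [0.5145, -0.0806, 0.3073]
orientation: [179.0, -1.9, -28.4]
force: [-0.3, -0.4, 1.1]
opening: 0.0007
gripper_force: 0.0
clock: 33.58
tool_pos: [0.5145, -0.0806, 0.3073]
orientation: [-179.9, -2.1, -58.4]
force: [0.3, -0.6, -0.6]
opening: 0.0004
gripper_force: 0.0
clock: 34.2
tool_pos: [0.5145, -0.0806, 0.3073]
orientation: [-178.9, -1.8, -88.4]
force: [0.3, 0.6, -0.0]
opening: 0.0004
gripper_force: 0.0
clock: 34.33
tool_pos: [0.5146, -0.0807, 0.3074]
orientation: [-178.9, -1.8, -88.2]
force: [-0.4, -0.1, -0.7]
opening: 0.0002
gripper_force: 0.0
level turn rows [-0.19 -0.3   0.  ]
t 34.325 p [ 0.5146 -0.0807  0.3074] rpy [-178.89   -1.82  -88.16] F [-0.4 -0.1 -0.7] op 0.0002
shift [-0.59 -8.52  0.04] turn 0.31
```

```bash

python3 -m handwheel '[[-1,0,0,0,-0.19,-0.3,-0.14],[-1,-0.1,-0.9,0,0,0,0],[-1,-0.1,-0.9,0,0,0,0],[-1,-0.1,-0.9,0,0,0,0],[-1,-0.1,-0.9,0,0,0,0]]' | tail -6
python3 -m handwheel '[[-1,-0.05,-0.9,0,0,0,0],[-1,-0.05,-0.9,0,0,0,0],[-1,-0.05,-0.9,0,0,0,0],[-1,-0.05,-0.9,0,0,0,0],[-1,0,-0.9,0,0,0,0]]' | tail -6
python3 -m handwheel '[[-1,0,0,0,0,0,0]]' | tail -6
python3 - <<'E'
from h import *
level(); need(.724,-.0565,.184,-87.3)
o=get_obs();s=snapshot("wrist"); cv2.imwrite("pics/w9.png",s["color"][:,:,::-1])
t=snapshot("top")["color"][:,:,::-1]; cv2.imwrite("pics/top2.png",cv2.resize(t[90:230,110:410],None,fx=2.6,fy=2.6,interpolation=cv2.INTER_CUBIC))
E
```

```text
clock: 34.95
tool_pos: [0.605, -0.0665, 0.3071]
orientation: [179.9, -0.0, -87.2]
force: [0.2, -0.2, -0.3]
opening: 0.0001
gripper_force: 0.0
clock: 35.58
tool_pos: [0.7171, -0.0562, 0.3068]
orientation: [179.9, -0.0, -87.2]
force: [0.4, 0.0, -0.7]
opening: 0.0004
gripper_force: 0.0
clock: 35.7
tool_pos: [0.7174, -0.0562, 0.3061]
orientation: [179.9, -0.1, -87.2]
force: [-0.9, -0.2, 0.5]
opening: 0.0002
gripper_force: 0.0
level turn rows [ 0.02 -0.01 -0.  ]
t 35.7 p [ 0.7174 -0.0562  0.3061] rpy [ 1.7991e+02 -6.0000e-02 -8.7210e+01] F [-0.9 -0.2  0.5] op 0.0002
shift [ 0.02 -0.27  4.88] turn 0.02
```

View pics/w9.png

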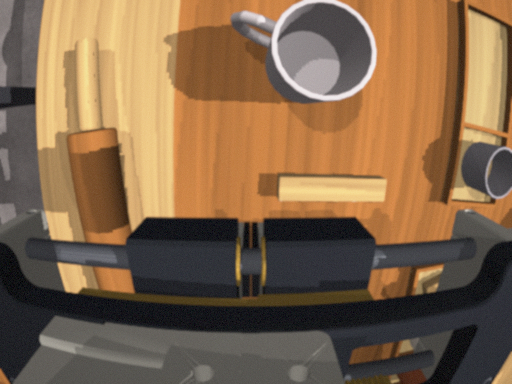

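The strip spans (279,188) to (386,189) and the mug is clear above it. The rolling pin lies at the left and is lower than the gripper body will be.

```bash
python3 - <<'E'
from h import *
o=get_obs();s=snapshot("wrist"); q=onz(s,[(279,189),(386,189)],.018,o); d=q[0]-q[1]; print(q.round(4).tolist(),np.linalg.norm(d),np.degrees(np.arctan2(d[1],d[0]))); print("pin",onz(s,[(120,170),(68,140)],.03,o).round(3).tolist())
E
```

```text
[[0.6887, -0.0566, 0.018], [0.5793, -0.0619, 0.018]] 0.10951621486384305 2.8027877338331644
pin [[0.839, -0.071, 0.03], [0.897, -0.1, 0.03]]
```

```bash

python3 -m handwheel '[[-1,0,-0.2,1,0,0,0],[-1,0,0,1,0,0,0],[-1,0,0,1,0,0,0],[-1,0,0,1,0,0,0],[-1,0,0,0.85,0,0,0]]' | tail -6
python3 -m handwheel '[[-1,0,0,0,0,0,0],[-1,0,0.3,0,0,0,0],[-1,0,0.3,0,0,0,0],[-1,0,0.3,0,0,0,0],[-1,0,0.3,0,0,0,0]]' | tail -6
python3 -m handwheel '[[-1,0,0.3,0,0,0,0],[-1,0,0.3,0,0,0,0],[-1,0,0.3,0,0,0,0],[-1,0,0.3,0,0,0,0],[-1,0,0.3,0,0,0,0]]' | tail -6
python3 -m handwheel '[[-1,0,0.3,0,0,0,0],[-1,0,0.2,0,0,0,0],[-1,0,0.15,0,0,0,0],[-1,0,0,0,0,0,0]]' | tail -6
python3 - <<'E'
from h import *
need(.635,-.0605,.184,-87.3)
o=get_obs();s=snapshot("wrist"); cv2.imwrite("pics/w10.png",s["color"][:,:,::-1])
E
```

```text
clock: 36.48
tool_pos: [0.7207, -0.0565, 0.1852]
orientation: [179.9, -0.1, -87.3]
force: [0.7, -0.1, 0.4]
opening: 0.0004
gripper_force: 0.0
clock: 37.1
tool_pos: [0.691, -0.0579, 0.1865]
orientation: [180.0, -0.1, -87.4]
force: [1.0, -0.1, -0.3]
opening: 0.0005
gripper_force: 0.2
clock: 37.72
tool_pos: [0.6535, -0.0596, 0.1858]
orientation: [179.9, -0.1, -87.4]
force: [-0.2, -0.2, -0.3]
opening: 0.0
gripper_force: 0.1
clock: 38.22
tool_pos: [0.6376, -0.0604, 0.1859]
orientation: [179.9, -0.1, -87.4]
force: [-0.4, 0.3, -0.5]
opening: 0.0001
gripper_force: 0.0
t 38.225 p [ 0.6376 -0.0604  0.1859] rpy [ 1.7991e+02 -8.0000e-02 -8.7350e+01] F [-0.4  0.3 -0.5] op 0.0001
shift [0.   0.1  0.08] turn -0.01
```

View pics/w10.png

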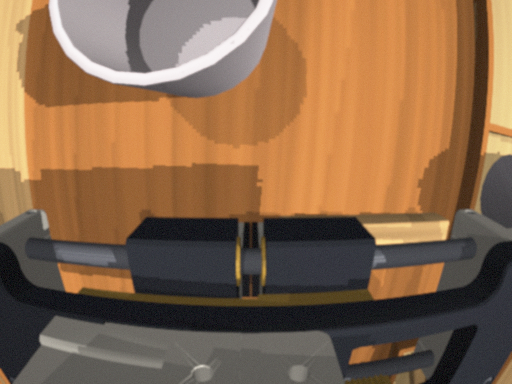

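The push worked: the strip now lies at the right from (360,225) to (445,235), and the mug is undisturbed. I'll back off, lift, turn, and measure it with a mask.

```bash

python3 -m handwheel '[[-1,0,-0.2,0,0,0,0],[-1,0,0,-1,0,0,0],[-1,0,0,-1,0,0,0],[-1,0,0,-1,0,0,0],[-1,0,0,-1,0,0,0]]' | tail -6
python3 -m handwheel '[[0.4,0,0.8,-0.9,0,0,-1],[0.4,0.05,1,0,0,0,-1],[0.4,0.15,1,0,0,0,-1],[0.4,0.2,1,0,0,0,-1],[0.4,0.35,0.9,0,0,0,-1]]' | tail -6
python3 -m handwheel '[[0.4,-0.5,0.8,0,0,0,-1],[0.4,-0.5,0.8,0,0,0,-1],[0.4,0,0,0,0,0,-1],[0.4,0,0,0,0,0,-1],[0.4,0,0,0,0,0,-1]]' | tail -6
python3 -m handwheel '[[0.4,0,0,0,0,0,-1],[0.4,0,0,0,0,0,-1],[0.4,0,0,0,0,0,-1],[0.4,0,0,0,0,0,-1],[0.4,0,0,0,0,0,-1]]' | tail -6
python3 -m handwheel '[[0.4,0,0,0,0,0,0]]' | tail -6
python3 - <<'E'
from h import *
level(); need(.465,-.062,.305,2.7)
E
```

```text
clock: 38.9
tool_pos: [0.6433, -0.06, 0.2867]
orientation: [179.9, -0.1, -87.4]
force: [0.2, 0.2, -0.4]
opening: 0.0006
gripper_force: 0.0
clock: 39.52
tool_pos: [0.537, -0.1074, 0.3089]
orientation: [179.9, -0.0, -57.1]
force: [0.8, -0.3, 0.2]
opening: 0.0451
gripper_force: 0.0
clock: 40.15
tool_pos: [0.4908, -0.1102, 0.309]
orientation: [179.9, 0.0, -27.2]
force: [-0.3, -0.2, 0.4]
opening: 0.0613
gripper_force: 0.0
clock: 40.78
tool_pos: [0.4908, -0.1102, 0.3088]
orientation: [179.9, 0.1, 2.8]
force: [-0.3, 0.3, 0.7]
opening: 0.0612
gripper_force: 0.0
clock: 40.9
tool_pos: [0.4907, -0.1102, 0.3088]
orientation: [179.9, 0.1, 2.6]
force: [0.1, 0.2, -1.0]
opening: 0.0611
gripper_force: 0.0
level turn rows [0.01 0.01 0.  ]
t 40.9 p [ 0.4907 -0.1102  0.3088] rpy [1.7992e+02 7.0000e-02 2.6000e+00] F [ 0.1  0.2 -1. ] op 0.0611
shift [-0.94 -1.97  0.15] turn -0.02
```

```bash

python3 -m handwheel '[[0.4,-0.47,-0.98,0,0,0,0],[0.4,-0.47,-0.98,0,0,0,0],[0.4,0,0,0,0,0,0],[0.4,0,0,0,0,0,0]]' | tail -6
cat > strip.py <<'E'
from h import *
o=get_obs();s=snapshot("wrist"); im=s["color"]; cv2.imwrite("pics/strip.png",im[:,:,::-1])
hsv=cv2.cvtColor(im,cv2.COLOR_RGB2HSV)
m=((hsv[...,0]>15)&(hsv[...,0]<30)&(hsv[...,1]>40)&(hsv[...,1]<160)&(hsv[...,2]>130)).astype(np.uint8)
m[215:]=0
n,l,st,c=cv2.connectedComponentsWithStats(m)
for i in range(1,n):
    if st[i,4]>300:
        p=cv2.boxPoints(cv2.minAreaRect(np.argwhere(l==i)[:,::-1].astype(np.float32)))
        q=onz(s,p,.018,o); e=np.linalg.norm(np.roll(q,-1,0)-q,axis=1); k=np.roll(q,-1,0)-q; j=k[np.argmax(e[:2])]
        print(st[i],"centre",q.mean(0).round(4),"sides",e[:2].round(4),"angle",round(np.degrees(np.arctan2(j[1],j[0])),1))
E
python3 strip.py; python3 -c "from h import *; need(.465,-.062,.305,2.7)"
```

```text
clock: 41.4
tool_pos: [0.465, -0.0623, 0.3089]
orientation: [179.9, 0.0, 2.6]
force: [-0.2, 0.7, 0.2]
opening: 0.0616
gripper_force: 0.0
[ 242   21   28  119 3116] centre [ 0.5657 -0.062   0.018 ] sides [0.0244 0.1102] angle -177.3
[  90  137   68   73 2810] centre [0.4698 0.0668 0.018 ] sides [0.0661 0.0731] angle -173.4
[  37  146   56   69 1643] centre [0.4596 0.1421 0.018 ] sides [0.0634 0.0741] angle -173.4
[  0 155  31  23 469] centre [0.4791 0.2168 0.018 ] sides [0.0547 0.0258] angle -90.6
[ 238  161   89   54 2320] centre [ 0.4634 -0.0928  0.018 ] sides [0.0525 0.081 ] angle -90.5
[ 329  168  115   47 4571] centre [ 0.462  -0.2076  0.018 ] sides [0.0472 0.1323] angle -91.0
[268 191  40  24 614] centre [ 0.4515 -0.0985  0.018 ] sides [0.0375 0.0234] angle -87.4
t 41.45 p [ 0.4651 -0.0625  0.3088] rpy [1.7992e+02 6.0000e-02 2.5800e+00] F [ 0.8 -0.8  0.9] op 0.0613
shift [-0.   -0.02  0.15] turn -0.02
```

The strip is at (.5657,-.062), size 110×24 mm, angle 2.7°. I'll grip it 15 mm on the robot side of centre to stay clear of the large jar.

```bash

python3 -m handwheel '[[0.4,0.85,0,0,0,0,0],[0.4,0.85,0,0,0,0,0],[0.4,0.85,0,0,0,0,0],[0.4,0.89,0.15,0,0,0,0],[0.4,0,0,0,0,0,0]]' | tail -6
python3 -c "from h import *; need(.551,-.0627,.187,2.7)"
```

```text
clock: 42.08
tool_pos: [0.5522, -0.0628, 0.3079]
orientation: [179.9, 0.1, 2.5]
force: [-0.3, 0.3, 0.2]
opening: 0.0612
gripper_force: 0.0
t 42.075 p [ 0.5522 -0.0628  0.3079] rpy [1.799e+02 1.100e-01 2.540e+00] F [-0.3  0.3  0.2] op 0.0612
shift [-0.04 -0.01  4.84] turn -0.03
```

```bash

python3 -m handwheel '[[0.4,-0.04,0,1,0,0,0],[0.4,0,0,1,0,0,0],[0.4,0,0,1,0,0,0],[0.4,0,0,1,0,0,0],[0.4,0,0,0.8,0,0,0]]' | tail -6
python3 -m handwheel '[[-1,0,0,0,0,0,0],[-1,0,0,0,0,0,0],[-1,0,0,0,0,0,0],[-1,0,0,0,0,0,0],[-1,0,0,0,0,0,0]]' | tail -6
python3 -m handwheel '[[-1,0,0,0,0,0,0]]'
python3 -c "from h import *; need(.446,-.1965,.27,-91)"
```

```text
clock: 42.7
tool_pos: [0.549, -0.0629, 0.1874]
orientation: [179.9, 0.1, 2.6]
force: [-0.7, 0.4, 0.2]
opening: 0.0614
gripper_force: 0.0
clock: 43.32
tool_pos: [0.5498, -0.0623, 0.1892]
orientation: [179.9, 0.0, 2.7]
force: [-1.6, -0.2, 4.9]
opening: 0.0236
gripper_force: 30.0
clock: 43.45
tool_pos: [0.5498, -0.0623, 0.1892]
orientation: [179.9, 0.0, 2.7]
force: [-1.1, 1.3, 5.9]
opening: 0.0233
gripper_force: 30.0
t 43.45 p [ 0.5498 -0.0623  0.1892] rpy [1.7992e+02 3.0000e-02 2.6600e+00] F [-1.1  1.3  5.9] op 0.0233
shift [-4.4   5.17 -3.22] turn 15.61
```

```bash

python3 -m handwheel '[[-1,0,0,-0.7,0,0,0],[-1,0,0,-1,0,0,0],[-1,0,0,-1,0,0,0],[-1,-0.8,0.6,-0.5,0,0,0],[-1,-0.9,0.9,0,0,0,0]]' | tail -6
python3 -m handwheel '[[-1,-0.9,0.9,0,0,0,0],[-1,-0.9,0.9,0,0,0,0],[-1,-0.9,0.9,0,0,0,0],[-1,0,0.97,0,0,0,0],[-1,0,0,0,0,0,1]]' | tail -6
python3 -m handwheel '[[-1,0,0,0,0,0,1],[-1,0,0,0,0,0,1],[-1,0,0,0,0,0,1],[-1,0,0,0,0,0,1],[-1,0,0,0,0,0,1]]' | tail -6
python3 -m handwheel '[[-1,0,0,0,0,0,1],[-1,0,0,0,0,0,1],[-1,0,0,0,0,0,1],[-1,0,0,0,0,0,1],[-1,0,0,0,0,0,1]]' | tail -6
python3 -m handwheel '[[-1,0,0,0,0,0,1],[-1,0,0,0,0,0,1],[-1,0,0,0,0,0,1],[-1,0,0,0,0,0,1],[-1,0,0,0,0,0,0.6]]' | tail -6
python3 -m handwheel '[[-1,0,0,0,0,0,0]]' | tail -6
cat > chk.py <<'E'
from h import *
need(.446,-.1965,.1935,-91); level()
o=get_obs(); s=snapshot("wrist"); im=s["color"]; hsv=cv2.cvtColor(im,cv2.COLOR_RGB2HSV)
m=((hsv[...,0]>15)&(hsv[...,0]<30)&(hsv[...,1]>40)&(hsv[...,1]<160)&(hsv[...,2]>110)).astype(np.uint8); m[215:]=0
n,l,st,c=cv2.connectedComponentsWithStats(m); print([x.tolist() for x in st[1:] if x[4]>200])
for r in (30,60,90,120,150,180): print(r,"".join("#" if v else "." for v in m[r,100:400:3]))
cv2.imwrite("pics/chk.png",im[:,:,::-1])
E
python3 chk.py
```

```text
clock: 44.08
tool_pos: [0.5089, -0.1016, 0.2697]
orientation: [179.9, -0.0, 2.7]
force: [-0.6, 0.6, -0.6]
opening: 0.0233
gripper_force: 30.0
clock: 44.7
tool_pos: [0.4454, -0.1976, 0.2689]
orientation: [179.9, 0.1, -3.6]
force: [-0.5, -0.4, -1.0]
opening: 0.0235
gripper_force: 30.0
clock: 45.32
tool_pos: [0.4456, -0.1964, 0.2688]
orientation: [179.9, 0.0, -33.6]
force: [-0.4, -1.6, -1.1]
opening: 0.0236
gripper_force: 30.0
clock: 45.95
tool_pos: [0.4456, -0.1964, 0.2688]
orientation: [179.9, -0.0, -63.6]
force: [-0.5, -0.9, 0.3]
opening: 0.0237
gripper_force: 30.0
clock: 46.58
tool_pos: [0.4456, -0.1964, 0.2687]
orientation: [179.9, -0.1, -91.1]
force: [0.2, 0.3, -0.6]
opening: 0.0231
gripper_force: 30.0
clock: 46.7
tool_pos: [0.4456, -0.1964, 0.2688]
orientation: [179.9, -0.1, -90.9]
force: [-0.3, -0.8, -0.2]
opening: 0.0234
gripper_force: 30.0
t 46.7 p [ 0.4456 -0.1964  0.2688] rpy [ 1.7992e+02 -8.0000e-02 -9.0930e+01] F [-0.3 -0.8 -0.2] op 0.0234
shift [-0.   -0.02  3.01] turn 0.01
level turn rows [ 0.01 -0.01 -0.  ]
[[405, 0, 107, 215, 20818], [200, 94, 100, 121, 11575]]
30 ....................................................................................................
60 ....................................................................................................
90 ....................................................................................................
120 ..................................#################################.................................
150 ..................................################################..................................
180 ..................................################################..................................
```

```bash
python3 - <<'E'
from h import *
o=get_obs();s=snapshot("wrist"); im=cv2.imread("pics/chk.png"); print(onz(s,[(251,88),(251,94),(202,120),(301,120)],.016,o).round(4).tolist()); print(im[70:240:6,251].tolist())
E
```

```text
[[0.4434, -0.2852, 0.016], [0.4434, -0.2805, 0.016], [0.482, -0.2612, 0.016], [0.4046, -0.2601, 0.016]]
[[68, 125, 191], [67, 123, 192], [71, 125, 192], [71, 135, 203], [80, 125, 159], [141, 201, 231], [145, 209, 235], [125, 188, 227], [143, 215, 246], [145, 220, 247], [141, 215, 245], [144, 217, 246], [145, 218, 246], [148, 220, 246], [143, 217, 246], [146, 219, 247], [144, 215, 245], [144, 215, 246], [144, 215, 246], [98, 149, 187], [102, 150, 189], [100, 148, 184], [102, 149, 186], [102, 150, 187], [76, 115, 145], [75, 111, 145], [76, 112, 144], [76, 116, 143], [73, 109, 137]]
```

```bash

python3 -m handwheel '[[-1,0,0.06,1,0,0,0],[-1,0,0,1,0,0,0],[-1,0,0,0.6,0,0,0],[-1,0,0,0.2,0,0,0],[-1,0,0,0.15,0,0,0]]' | tail -6
python3 -m handwheel '[[-1,0,0,0,0,0,0]]' | tail -6
python3 -c "from h import *; need(.444,-.1965,.1935,-91)"
```

```text
clock: 47.42
tool_pos: [0.4444, -0.1965, 0.1952]
orientation: [179.9, -0.1, -90.9]
force: [-0.1, 0.2, 0.2]
opening: 0.0236
gripper_force: 30.0
clock: 47.55
tool_pos: [0.4443, -0.1965, 0.1954]
orientation: [179.9, -0.1, -90.9]
force: [-0.4, -0.5, 0.5]
opening: 0.0237
gripper_force: 30.0
t 47.55 p [ 0.4443 -0.1965  0.1954] rpy [ 1.7995e+02 -9.0000e-02 -9.0940e+01] F [-0.4 -0.5  0.5] op 0.0237
shift [-0.    0.01  0.07] turn 0.01
```

```bash

python3 -m handwheel '[[-0.32,0,0,0.03,0,0,0],[-0.32,0,0,0,0,0,0],[-0.32,0,0,0,0,0,0],[-0.32,0,0,-0.3,0,0,0],[-0.32,0,0,-0.8,0,0,0]]' | tail -6
python3 -m handwheel '[[-0.32,0,0,-1,0,0,0],[-0.32,0,0,-1,0,0,0],[-0.32,0,0,-1,0,0,0],[-0.32,0.5,0,-0.5,0,0,0],[-0.32,1,0,0,0,0,0]]' | tail -6
python3 -m handwheel '[[0,1,0,0,0,0,0],[0,1,0,0,0,0,0],[0,1,0,0,0,0,0],[0,1,0,0,0,0,0],[0,1,0,0,0,0,0]]' | tail -6
python3 - <<'E'
from h import *
st=snapshot("top"); ss=snapshot("side"); cv2.imwrite("pics/topE.png",st["color"][:,:,::-1]); cv2.imwrite("pics/sideE.png",ss["color"][:,:,::-1])
from math import *
c3=np.array([.4555,.148]); u3=np.array([-sin(radians(6.3)),cos(radians(6.3))]); c2=np.array([.4455,-.167]); u2=np.array([.017,1])
def comp(n,s,mask,z0):
    k,l,S,C=cv2.connectedComponentsWithStats(mask.astype(np.uint8))
    for i in range(1,k):
        if S[i,4]>15: 
            p=onz(s,C[i],z0)[0]
            if .35<p[0]<.75 and abs(p[1])<.45: print(n,S[i].tolist(),p[:2].round(3).tolist())
for nm,s in (("top",st),("side",ss)):
    h=cv2.cvtColor(s["color"],cv2.COLOR_RGB2HSV).astype(int); H,Sa,V=h[...,0],h[...,1],h[...,2]
    comp(nm+" grey",s,(Sa<50)&(V>60),.03)
    comp(nm+" clay",s,((H<8)|(H>174))&(Sa>120)&(V>40),.03)
    comp(nm+" light",s,(H>15)&(H<30)&(Sa>40)&(Sa<150)&(V>90),.012)
E
```

```text
clock: 48.18
tool_pos: [0.4439, -0.1964, 0.2219]
orientation: [179.8, -0.1, -91.0]
force: [-0.2, -0.5, -0.4]
opening: 0.0297
gripper_force: 0.0
clock: 48.8
tool_pos: [0.4439, -0.2343, 0.3108]
orientation: [-179.9, -0.1, -90.9]
force: [-0.1, 0.8, -0.2]
opening: 0.03
gripper_force: 0.0
clock: 49.42
tool_pos: [0.4411, -0.3603, 0.3092]
orientation: [179.9, -0.1, -91.0]
force: [0.4, -0.1, -0.2]
opening: 0.044
gripper_force: 0.0
top grey [304, 100, 23, 35, 471] [0.67, -0.169]
top grey [147, 115, 27, 28, 308] [0.637, 0.3]
top grey [232, 114, 19, 27, 411] [0.645, 0.053]
top grey [397, 148, 16, 43, 320] [0.528, -0.43]
top grey [198, 177, 17, 19, 229] [0.458, 0.152]
top grey [280, 179, 21, 23, 147] [0.45, -0.095]
top grey [390, 188, 35, 30, 309] [0.392, -0.45]
top light [0, 36, 400, 348, 31029] [0.528, 0.442]
top light [388, 131, 5, 9, 16] [0.628, -0.407]
top light [222, 171, 26, 28, 554] [0.465, 0.068]
top light [196, 174, 26, 28, 377] [0.454, 0.14]
top light [171, 177, 25, 27, 318] [0.444, 0.212]
top light [274, 178, 20, 26, 224] [0.447, -0.066]
top light [294, 179, 8, 6, 29] [0.481, -0.124]
[... 175 characters left out ...]
] [0.651, 0.069]
side grey [259, 217, 1, 16, 16] [0.418, -0.095]
side grey [350, 217, 50, 47, 1472] [0.681, -0.168]
side grey [277, 245, 45, 37, 800] [0.503, -0.234]
side grey [274, 285, 30, 17, 136] [0.472, -0.291]
side grey [333, 287, 10, 10, 58] [0.571, -0.296]
side grey [233, 293, 8, 10, 49] [0.354, -0.292]
side grey [244, 292, 10, 3, 20] [0.38, -0.285]
side grey [264, 300, 7, 5, 28] [0.416, -0.309]
side light [245, 141, 13, 13, 81] [0.419, 0.216]
side light [250, 158, 82, 56, 814] [0.5, 0.008]
side light [255, 218, 5, 24, 88] [0.413, -0.095]
side light [257, 246, 10, 12, 91] [0.416, -0.166]
side light [270, 266, 4, 12, 26] [0.435, -0.223]
side light [281, 284, 14, 5, 43] [0.471, -0.265]
```

```bash

python3 -m handwheel '[[0,1,0,-0.5,0,0,0],[0,1,0,-0.5,0,0,0],[0,1,0,-0.5,0,0,0],[0,1,0,-0.5,0,0,0],[0,1,0,-0.5,0,0,0]]' | tail -6
python3 -m handwheel '[[0,1,0.5,0,0,0,0],[0,1,0.5,0,0,0,0],[0,1,0.5,0,0,0,0],[0,1,0.5,0,0,0,0],[0,0,0,0,0,0,0]]' | tail -6
python3 - <<'E'
from h import *
st=snapshot("top"); ss=snapshot("side"); cv2.imwrite("pics/topF.png",st["color"][:,:,::-1]); cv2.imwrite("pics/sideF.png",ss["color"][:,:,::-1])
def patch(s,xs,ys,z):
    R,t=np.array(s["R"]),np.array(s["t"]); g=np.array([[x,y,z] for x in xs for y in ys]); c=g@R.T+t
    u=(c[:,0]/c[:,2]*s["fx"]+s["cx"]).reshape(len(xs),-1).astype(np.float32); v=(c[:,1]/c[:,2]*s["fy"]+s["cy"]).reshape(len(xs),-1).astype(np.float32)
    return cv2.remap(s["color"],u,v,cv2.INTER_LINEAR)
for nm,s in (("top",st),("side",ss)):
    P=patch(s,np.arange(.500,.39,-.005),np.arange(-.12,-.31,-.012),.016); print(nm); print(cv2.cvtColor(P,cv2.COLOR_RGB2GRAY))
    P=patch(s,np.arange(.49,.40,-.008),np.arange(.29,.02,-.008),.05); hs=cv2.cvtColor(P,cv2.COLOR_RGB2HSV); print(nm,"t3 clay/white/other")
    for r in hs: print("".join("W" if (a[1]<60 and a[2]>60) else "c" if ((a[0]<9 or a[0]>172) and a[1]>110) else "l" if (a[0]>14 and a[1]<160) else "b" for a in r))
E
```

```text
clock: 50.15
tool_pos: [0.4392, -0.4845, 0.3723]
orientation: [179.9, -0.1, -91.0]
force: [0.5, 0.5, 0.3]
opening: 0.0439
gripper_force: 0.0
clock: 50.78
tool_pos: [0.3866, -0.5841, 0.3715]
orientation: [179.9, -0.0, -91.1]
force: [0.4, 1.0, -0.2]
opening: 0.0442
gripper_force: 0.0
top
[[ 78  77  75  71  69  70  64  60  59  56  50  49  43  57 130 131]
 [ 83  75  71  70  72  73  67  67  60  57  55  54  47  43 104 136]
 [ 80  78  77  74  73  68  65  67  63  60  54  56  43  47  60 131]
 [ 80  80  77  75  71  71  72  69  63  57  60  53  50  43  43 107]
 [ 82  74  75  77  77  73  70  66  67  64  58  56  54  50  50  59]
 [ 80  81  80  76  77  76  74  68  64  61  61  58  57  51  49  47]
 [ 85  82  78  78  76  71  71  68  66  65  62  57  56  51  46  44]
 [ 85  82  80  78  77  74  71  69  68  68  64  60  57  59  53  46]
 [ 86  81  78  80  76  73  77  69  69  64  66  63  57  59  55  47]
 [ 84  81  83  81  76  75  74  73  71  65  65  63  60  57  55  50]
 [ 87  84  83  77  76  78  75  73  72  71  66  65  62  61  56  52]
 [ 89  85  84  80  79  77  77  74  70  70  67  64  63  60  56  55]
 [ 89  83
[... 2330 characters left out ...]
  57  58  58  60  59  61  61  98 100  70  57  56  55]
 [ 56  55  55  57  59  59  60  59  60  56  97 100  72  56  56  57]
 [ 55  56  56  58  59  57  61  60  61  62  98 100  83  56  57  57]
 [ 56  55  57  59  59  37  64  59  61  75  99  96  74  57  58  58]]
side t3 clay/white/other
lbbbbbbbbbbbbbbbbbbbbbbbbllbblllll
bbbbbbbbbbbbbbbbbbbllllllllbbllllb
bbbbbbbbbblllllWWWWllWlllbbbbbbllb
bbbbbbbbbbbbllWWWWWWWWWWWbbbbbbbbb
bbbbbbbbbbbcbbWWWWWWWWWWWbbbbbbbbb
bbbbbcbbcbbbbbWWWWWWWWWWWWlbbllllb
bbbbbcbbbbbbbbbWWWWWWWWWWWllbllllb
bbbbbbbbbbbbbbbbblbbWWWWWlllbblllb
bbbbbbbbbbbbbbbcllbbllllllllbbllll
bbbbbbbbbbblllllllbbllllllllbbbbbb
bbbbbbbbbbblllllllbbbbbbbbbbbbbbbb
bbbbbbbbbbbbbbbbbbbbbbbbbbbbbbbbbb
```

Tray three reads correctly: clay cup, white jar and stamp, each in its own compartment. The arm hides tray two from both fixed cameras, so I'll check the strip with the wrist camera.

```bash

python3 -m handwheel '[[0,-1,-0.13,0,0,0,0],[0,-1,-0.13,0,0,0,0],[0,-1,-0.13,0,0,0,0],[0,-1,-0.13,0,0,0,0],[0,-1,-0.13,0,0,0,0]]' | tail -6
python3 -m handwheel '[[0,-1,-0.13,0,0,0,0],[0,-1,-0.13,0,0,0,0],[0,-1,-0.13,0,0,0,0],[0,-1,-0.13,0,0,0,0],[0,-1,-0.13,0,0,0,0]]' | tail -6
python3 -m handwheel '[[0,-1,-0.13,0,0,0,0],[0,-1,-0.13,0,0,0,0],[0,-1,-0.13,0,0,0,0],[0,-1,-0.13,0,0,0,0],[0,-1,-0.13,0,0,0,0]]' | tail -6
python3 -m handwheel '[[0,-1,-0.13,0,0,0,0],[0,-1,-0.13,0,0,0,0],[0,-0.8,-0.13,0,0,0,0],[0,0,0,0,0,0,0],[0,0,0,0,0,0,0]]' | tail -6
cat > wp.py <<'E'
from h import *
o=get_obs(); s=snapshot("wrist"); cv2.imwrite("pics/wF.png",s["color"][:,:,::-1]); R,p=T(o); M=np.array(s["tool_from_camera"])
def patch(xs,ys,z):
    g=np.array([[x,y,z] for x in xs for y in ys]); c=((g-p)@R-M[:3,3])@M[:3,:3]; th=np.arctan2(np.hypot(c[:,0],c[:,1]),c[:,2]); k=th/np.hypot(c[:,0],c[:,1])
    f=lambda i,fc,c0:(c[:,i]*k*fc+c0).reshape(len(xs),-1).astype(np.float32)
    return cv2.cvtColor(cv2.remap(s["color"],f(0,s["fx"],s["cx"]),f(1,s["fy"],s["cy"]),cv2.INTER_LINEAR),cv2.COLOR_RGB2GRAY)
print(p.round(3)); print(patch(np.arange(.495,.396,-.004),np.arange(-.13,-.30,-.01),.02))
E
python3 wp.py
```

```text
clock: 51.5
tool_pos: [0.4066, -0.4564, 0.3724]
orientation: [179.9, -0.1, -90.9]
force: [-0.4, 0.0, -0.4]
opening: 0.0437
gripper_force: 0.0
clock: 52.12
tool_pos: [0.4247, -0.3318, 0.3723]
orientation: [179.9, -0.1, -90.9]
force: [-0.6, 1.6, -1.1]
opening: 0.0439
gripper_force: 0.0
clock: 52.75
tool_pos: [0.4427, -0.2072, 0.372]
orientation: [180.0, -0.1, -90.9]
force: [0.2, 0.2, -0.9]
opening: 0.0438
gripper_force: 0.0
clock: 53.38
tool_pos: [0.4536, -0.1387, 0.3719]
orientation: [179.9, -0.1, -90.9]
force: [-0.8, -0.2, -0.2]
opening: 0.0438
gripper_force: 0.0
[ 0.454 -0.139  0.372]
[[ 94  95  93  96  93  96  97  96  98  96  98 101 100 102  98 103 143]
 [137 133 134 132 128 124 119 117 115 107 108 108 102 100 100  99 142]
 [129 141 136 133 133 138 138 140 143 143 144 143 146 143 145 144 146]
 [184 146 177 182 180 182 166 166 168 160 159 165 160 158 155  97 129]
 [199 143 198 198 197 196 199 197 197 195 197 195 206 211 207  83 140]
 [197 146 198 165 149 154 163 168 177 162 169 177 188 194 210  85 145]
 [196 142 196 153 135 131 131 133 133 130 132 130 130 129 198  81 151]
 [196 141 
[... 568 characters left out ...]
185 201 201 199 197 195 195 194 192 189 192 194 201 103 141]
 [183 142 182 158 160 156 159 162 170 161 164 175 186 181 192 105 139]
 [184 139 184 181 178 181 177 174 167 173 162 164 158 171 185 107 149]
 [189 141 190 189 186 186 187 185 184 182 179 179 174 172 179 112 149]
 [137 140 146 141 140 158 154 167 169 165 178 175 179 127 142 116 145]
 [137 141 135 134 132 131 133 130 129 129 128 126 127 124 123 118 145]
 [124 140 127 134 130 133 132 133 132 132 132 131 130 129 127 123 141]
 [131 143 131 125 123 121 108 107 106 103  96 103 106 107 109 122 139]
 [134 134 135 138 136 139 141 141 143 143 146 145 145 144 147 145 144]
 [146 145 146 148 149 140 143 139 147 135 144 139 141 138 128 144 148]]
```

The strip lies in the long compartment from y about -.155 to -.265 and x about .43 to .455, parallel to the tray. Handing in.

```bash
python3 -c "
from plant import *
print(close_job())"
```

```text
the job is handed in; nothing more can be done
None
```

Both kits are made up and the job was handed in at about 53 s with no verdict returned: all five pieces are in their compartments, though the cutter's final stance was not looked at after release, and the large cutter, large jar and mug were not knowingly touched.

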